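# Recharge the filament dryer's cartridge rack

## Task

Load the filament dryer's rack: loosen the red clamp knob, slide the blue keeper fully open, and push every orange drying cartridge upright and fully home in a socket of its own. Then slide the keeper fully shut over them and turn the clamp knob tight again; leave the green, spent cartridges standing where they are.

Things in the scene. Friction and masses are not known exactly. Their poses are not given: they have to be found in the camera images.
- rack: White block, 156 (x) x 280 (y) x 55 mm high, fixed to the bench. Origin: centre of the block's underside; z up. Four square sockets stand in a row along its y at x = -45 mm. A grey 50 x 100 x 85 mm box with a dial is attached at its +y end, the clamp bracket with the red knob (top of the bracket at z = 91 mm) at its -y end.
- socket_1 (a point): Centre of the mouth of socket 1, level with the top of the block (55 mm above the bench), at x = -45 mm, y = 84 mm in the rack's frame, axes as the rack's. Square hole 42 mm wide, 44 mm deep, edges chamfered 1.5 mm; a cartridge fully home has its body flush with the block's top and its grip block standing 24 mm above it (top 79 mm above the bench). Covered by the shut keeper.
- socket_2 (a point): Centre of the mouth of socket 2, level with the top of the block (55 mm above the bench), at x = -45 mm, y = 28 mm in the rack's frame, axes as the rack's. Square hole 42 mm wide, 44 mm deep, edges chamfered 1.5 mm; a cartridge fully home has its body flush with the block's top and its grip block standing 24 mm above it (top 79 mm above the bench). Covered by the shut keeper.
- socket_3 (a point): Centre of the mouth of socket 3, level with the top of the block (55 mm above the bench), at x = -45 mm, y = -28 mm in the rack's frame, axes as the rack's. Square hole 42 mm wide, 44 mm deep, edges chamfered 1.5 mm; a cartridge fully home has its body flush with the block's top and its grip block standing 24 mm above it (top 79 mm above the bench). Covered by the shut keeper.
- socket_4 (a point): Centre of the mouth of socket 4, level with the top of the block (55 mm above the bench), at x = -45 mm, y = -84 mm in the rack's frame, axes as the rack's. Square hole 42 mm wide, 44 mm deep, edges chamfered 1.5 mm; a cartridge fully home has its body flush with the block's top and its grip block standing 24 mm above it (top 79 mm above the bench). Covered by the shut keeper.
- keeper_grip (a point): Grip point of the blue keeper, 110 mm above the bench, 5 mm below the top of its black grip bar (14 mm thick along the rack's x, 60 mm long along y, 26 mm tall, standing on the plate). Axes as the rack's. The keeper is a bridge on two end legs: plate 50 (x) x 256 (y) mm centred under this point, underside 83 mm and top 89 mm above the bench.
- keeper (a joint): Travel of the keeper along the rack's +x, m: 0 shut (plate over the row of sockets, 4 mm to spare over seated cartridges), 0.095 fully open (plate clear of the sockets by about 50 mm). About 1.5 N of friction; stays where it is left. A pin under the clamp knob blocks it while the knob is tight.
- knob_grip (a point): On the vertical axis of the red clamp knob, at the rack's x = -20, y = -142 mm, 115 mm above the bench, 8 mm below the top of its bar. The bar is 46 x 13 mm, 25 mm tall (98 to 123 mm above the bench), on a round hub 36 mm wide. The x axis runs along the bar and turns with the knob.
- knob (a joint): Angle of the clamp knob, rad, growing anticlockwise seen from above: 0 tight (bar along the rack's x; locking pin behind the shut keeper's tooth), 1.5 fully loose (hard stop). The pin clears the keeper beyond about 1.0. Friction torque 0.06 N m. Tighten only with the keeper shut within 2 mm: the pin lands on or beyond the tooth otherwise.
- fresh_1: Orange drying cartridge with a white grip block, standing upright on the bench (may be absent): 40 mm square, body 44 mm tall (weighted steel foot 37 mm square over the lowest 4 mm), on top a 26 mm square grip block 24 mm tall, 68 mm tall in all, about 160 g. Origin: centre of the underside; z runs up the cartridge, x and y are square to its sides (all four sides alike).
- fresh_2: Orange drying cartridge with a white grip block, standing upright on the bench (may be absent): 40 mm square, body 44 mm tall (weighted steel foot 37 mm square over the lowest 4 mm), on top a 26 mm square grip block 24 mm tall, 68 mm tall in all, about 160 g. Origin: centre of the underside; z runs up the cartridge, x and y are square to its sides (all four sides alike).
- fresh_3: Orange drying cartridge with a white grip block, standing upright on the bench (may be absent): 40 mm square, body 44 mm tall (weighted steel foot 37 mm square over the lowest 4 mm), on top a 26 mm square grip block 24 mm tall, 68 mm tall in all, about 160 g. Origin: centre of the underside; z runs up the cartridge, x and y are square to its sides (all four sides alike).
- fresh_4: Orange drying cartridge with a white grip block, standing upright on the bench (may be absent): 40 mm square, body 44 mm tall (weighted steel foot 37 mm square over the lowest 4 mm), on top a 26 mm square grip block 24 mm tall, 68 mm tall in all, about 160 g. Origin: centre of the underside; z runs up the cartridge, x and y are square to its sides (all four sides alike).
- spent_1: Green (spent) cartridge, same shape, green all over: 40 mm square, body 44 mm tall (weighted steel foot 37 mm square over the lowest 4 mm), on top a 26 mm square grip block 24 mm tall, 68 mm tall in all, about 160 g. Origin: centre of the underside; z runs up the cartridge, x and y are square to its sides (all four sides alike). To be left alone.
- spent_2: Green (spent) cartridge, same shape, green all over: 40 mm square, body 44 mm tall (weighted steel foot 37 mm square over the lowest 4 mm), on top a 26 mm square grip block 24 mm tall, 68 mm tall in all, about 160 g. Origin: centre of the underside; z runs up the cartridge, x and y are square to its sides (all four sides alike). To be left alone.

How it is judged:
By the outcome, as a careful person would: the job done as asked, in the order asked, and still so for the second after the job is handed in, with the robot touching nothing.
Of fresh_1, fresh_2, fresh_3, fresh_4 only 2 to 4 are there at a start; the rules pass over those that are not, and their reading is None.
At some moment in a run one of fresh_1, fresh_2, fresh_3, fresh_4 may be knocked a few centimetres aside while the robot is not near it.
It also fails if it takes over 210 s, if anything falls off the work surface, if the arm or the gripper's body presses on something with over 40 N, if the wrist force passes 120 N, or if a joint passes its speed limit or range.

## Robot

A 6-joint arm with a two-finger parallel gripper is mounted at the origin on the work surface. World frame = base frame: x ahead of the robot, y to its left, z up, the work surface at z = 0. Lengths are in m, angles in rad, forces in N, time in s.
With the tool pointing down it reaches from about 0.35 to 0.975 m from the base axis. Payload 4.9 kg.
Tool frame: the origin (TCP) lies midway between the tips of the shut fingers; the grasp point (between the pads) lies ctrl.grip_depth behind it (ctrl.grip_depth is the distance from the TCP to the grasp point, in m); y points along the fingers, z is the direction in which the jaws open and shut, and the axes are right-handed (so a half turn about y gives the same grasp; the last joint's range is limited). The gripper opens to 85 mm and grips with 20 to 120 N. Pads are 22 mm wide; open, the fingers measure 114 mm over their backs; the gripper's body (76 mm by 85 mm) begins 54 mm behind the grasp point. The pads swing forward as they close: fully open they stand 13 mm farther back than shut.
Start: joints at [1.227, 0.053, 1.613, -0, 1.476, -0.119], TCP at [0.139, 0.609, 0.231] pointing down, gripper open.
Joint ranges: [-3.01, 3.01], [-1.01, 2.22], [0.06, 2.58], [-1.02, 4.17], [0.09, 2.62], [-3.14, 3.14]. Speed limits (rad/s): [2.57, 2.57, 3.14, 3.14, 3.14, 3.14].

## Interface

Orientations are given as a rotation vector (axis times angle).
In Python, from station import ctrl gives the robot as it stands.
- The arm moves only by the tool jog_arm, never from a script. Its argument "moves" is a list of rows, each a list of 6 numbers: the shift along the tool's x, y, z in mm, then the turn, a rotation vector about the tool's x, y, z in rad. In form: [[x, y, z, wx, wy, wz], ...]. A call has 1 to 12 rows; each row shifts and turns the commanded pose from where the row before left it, along the tool's axes as they then stand; what a row does not reach is not made up. A row lasts 1/10 s, in which the tool goes at most 50 mm and 8.59 degrees, less where a joint would pass 70% of its speed; a pose out of reach is approached as far as the arm can. A call is refused whole if a number of a shift passes 50 or a number of a turn 0.15, either way. A call with a gripper value outside its range is refused whole. "grip" is the finger opening in mm, from 0 to 85.4, set as the call begins (left out, the last holds). The fingers move at their own pace and stop on an object; "grip_force" is the grip in N (left out, the last holds). Time passes only in rows, so rows that do not move let the fingers close. It gives the time, the measured TCP pose, the force and the opening at its end, in the units of the state.
- ctrl.get_obs(): the state, without advancing time (a new reading comes with each control period).
- ctrl.get_image(name): name is "scene" or "side" or "wrist"; returns the picture (384x512x3 uint8, red, green, blue); there is no depth.
- ctrl.camera_params(name): a dict with "fx", "fy", "cx", "cy" (pixels), "pose" (4x4, takes a point from camera to world coordinates); the wrist camera has in their place "T_tool_cam" (4x4, takes a point from camera to tool coordinates, whose origin is the TCP and whose axes are the tool frame's). Camera axes: x right, y up, looking along -z (the intrinsics and any distortion apply to the point x, -y, -z); pixel columns grow to the right and rows downward; lengths in m; the calibration is good to about 2 mm. A picture is of the moment at which its call begins: read the wrist's pose just before it. camera_params takes no time and is no camera call.
- ctrl.finish_job(): hands the job in, once; it reports no verdict.
The state is a dict: "t": time; "q": joint angles; "dq": joint speeds; "effort": joint torques, N m; "tool_pos": TCP position; "tool_rot": TCP orientation; "contact_force": force on the tool from outside, world axes, zero at the start; "wrist_torque": the same for the moment, N m; "opening": finger opening in m.
Only numpy, scipy, OpenCV 4.12 (cv2) and the standard library are available. Lean on these libraries where they do the work, as an engineer would, in place of code of your own. Each camera call takes 0.05 s, during which the arm holds its last target. There are 200 camera calls.

## Working session

There is one attempt and no reset: what is moved stays moved. The work goes in short steps, Python scripts to look and compute and a tool call to move; the robot and the scene stay as the last step left them, time stands still between calls to the robot, and variables do not carry over. Pictures are saved under pics/ and viewed, about 12 in all and at most 16, crops included, and the job is handed in when it is done.

Besides the shell and the picture viewer there is one more tool, called after "Emit:" by a JSON object that holds its "api" and its "payload", one argument or row to a line. jog_arm: Moves the arm, as the interface text tells. Its arguments: {"type":"object","properties":{"moves":{"type":"array","items":{"type":"array","items":{"type":"number"}}},"grip":{"type":"number"},"grip_force":{"type":"number"}},"required":["moves"]}

```bash
mkdir -p pics; ls
python3 - <<'E'
from station import ctrl
import cv2,numpy as np
np.set_printoptions(precision=4,suppress=True)
o=ctrl.get_obs();print(o);print(ctrl.grip_depth)
for n in("scene","side","wrist"):
    print(n,ctrl.camera_params(n)); cv2.imwrite(f"pics/{n}0.png",ctrl.get_image(n)[:,:,::-1])
a=[cv2.imread(f"pics/{n}0.png") for n in("scene","side")]
E
```

```text
pics
{'t': 0.0, 'q': array([ 1.227 ,  0.0533,  1.6143, -0.    ,  1.476 , -0.119 ]), 'dq': array([ 0.0003,  0.    , -0.0015, -0.0024, -0.0012, -0.0009]), 'effort': array([ -0.0018, -39.3694, -37.0171,  -0.0004,   0.0073,  -0.    ]), 'tool_pos': array([0.1391, 0.6087, 0.2301]), 'tool_rot': array([-1.5656,  0.1769, -0.1762]), 'contact_force': array([ 0.1779,  0.0047, -0.9978]), 'wrist_torque': array([ 0.0169, -0.0228,  0.0144]), 'opening': 0.08560105336810449}
0.0187
scene {'fx': 420.70302507181424, 'fy': 420.70302507181424, 'cx': 257.93908876514035, 'cy': 190.8857167495961, 'pose': array([[-0.1851, -0.7826,  0.5943,  1.1127],
       [ 0.9827, -0.1523,  0.1054,  0.0925],
       [ 0.008 ,  0.6036,  0.7973,  0.8741],
       [ 0.    ,  0.    ,  0.    ,  1.    ]])}
side {'fx': 479.2027683168102, 'fy': 479.2027683168102, 'cx': 248.81844964600583, 'cy': 199.54580492058165, 'pose': array([[-0.9584,  0.2276, -0.1722,  0.3434],
       [-0.2848, -0.724 ,  0.6283,  0.6617],
       [ 0.0183,  0.6512,  0.7587,  0.8963],
       [ 0.    ,  0.    ,  0.    ,  1.    ]])}
wrist {'fx': 265.30276550943717, 'fy': 265.30276550943717, 'cx': 249.44666834292934, 'cy': 191.18451448483734, 'T_tool_cam': array([[ 0.0007, -0.9452, -0.3264, -0.0841],
       [ 0.    ,  0.3264, -0.9452, -0.1422],
       [ 1.    ,  0.0007,  0.0002,  0.0001],
       [ 0.    ,  0.    ,  0.    ,  1.    ]])}
```

View pics/scene0.png

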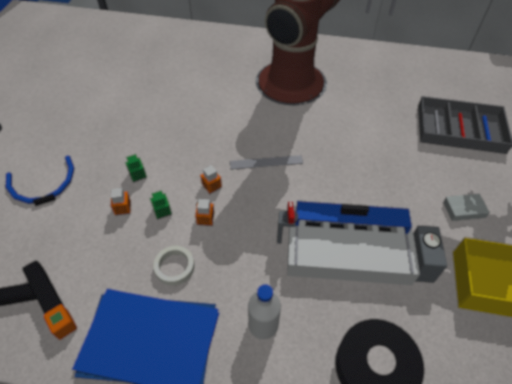

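View pics/side0.png

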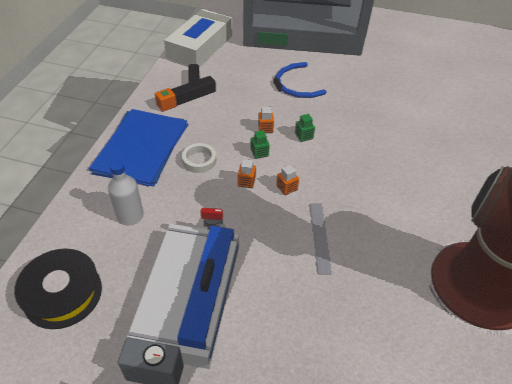

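```bash
cat > h.py <<'E'
from station import ctrl
import cv2,numpy as np
from scipy.spatial.transform import Rotation as R
np.set_printoptions(precision=4,suppress=True)
def tool():
    o=ctrl.get_obs();T=np.eye(4);T[:3,:3]=R.from_rotvec(o["tool_rot"]).as_matrix();T[:3,3]=o["tool_pos"];return T
def grab(n,save=None):
    T=tool();im=ctrl.get_image(n)[:,:,::-1].copy();c=ctrl.camera_params(n)
    if save: cv2.imwrite(f"pics/{save}.png",im)
    P=T@c["T_tool_cam"] if n=="wrist" else c["pose"]
    return im,c,P
def cast(c,P,uv,z):
    uv=np.atleast_2d(uv).astype(float)
    d=np.c_[(uv[:,0]-c["cx"])/c["fx"],-(uv[:,1]-c["cy"])/c["fy"],-np.ones(len(uv))]@P[:3,:3].T
    return P[:3,3]+d*((z-P[2,3])/d[:,2])[:,None]
def proj(c,P,X):
    p=(np.atleast_2d(X)-P[:3,3])@P[:3,:3]
    return np.c_[c["cx"]-c["fx"]*p[:,0]/p[:,2],c["cy"]+c["fy"]*p[:,1]/p[:,2]]
def mask(im,name):
    h=cv2.cvtColor(im,cv2.COLOR_BGR2HSV)
    lo,hi={"orange":((5,150,90),(16,255,255)),"green":((50,110,30),(85,255,255)),"blue":((105,150,50),(125,255,255)),
      "red":((172,130,60),(180,255,255))}[name]
    m=cv2.inRange(h,lo,hi)
    if name=="red": m|=cv2.inRange(h,(0,150,60),(4,255,255))
    return m
def blobs(m,amin=30):
    n,l,s,c=cv2.connectedComponentsWithStats(m)
    return [(s[i,4],c[i],s[i,:4],l==i) for i in range(1,n) if s[i,4]>=amin]
def yaw(T): return np.arctan2(T[1,2],T[0,2])
def plan(xyz,a):
    """turn about tool y needed (total rad), then shift in the turned tool axes, mm, to TCP xyz with jaw direction a"""
    T=tool();w=(yaw(T)-a+np.pi/2)%np.pi-np.pi/2
    a2=yaw(T)-w;z=np.array([np.cos(a2),np.sin(a2),0]);y=np.array([0,0,-1.]);x=np.cross(y,z)
    d=1000*(np.array(xyz)-T[:3,3]);print("turn",round(w,3),"shift",np.round([d@x,d@y,d@z],1),"yaw now",round(yaw(T),3),"tilt",np.round(T[2,[0,2]],4))
E
python3 - <<'E'
from h import *
for n in("scene","side"):
    im=cv2.imread(f"pics/{n}0.png");c=ctrl.camera_params(n);P=c["pose"]
    for k in("orange","green","red","blue"):
        for a,ce,bb,m in blobs(mask(im,k)):
            print(n,k,a,ce,bb,cast(c,P,ce,{"orange":.03,"green":.04,"red":.11,"blue":.085}[k])[0])
            if k=="blue" and a>1000:
                r=cv2.minAreaRect(np.argwhere(m)[:,::-1].astype(np.float32));print(cast(c,P,cv2.boxPoints(r),.089))
E
```

```text
scene orange 91 [209.5495 181.0879] [201 175  19  17] [ 0.4763 -0.1464  0.03  ]
scene orange 123 [122.2927 202.9431] [112 192  18  22] [ 0.5836 -0.3392  0.03  ]
scene orange 116 [205.8621 215.0862] [196 204  17  21] [ 0.5793 -0.1287  0.03  ]
scene orange 451 [ 58.071  319.4058] [ 44 304  31  35] [ 0.8838 -0.3578  0.03  ]
scene green 293 [135.1024 167.5256] [127 155  18  26] [ 0.4772 -0.3438  0.04  ]
scene green 321 [160.1713 204.2368] [151 192  19  26] [ 0.5761 -0.2428  0.04  ]
scene red 66 [460.9545 123.9697] [459 113   5  24] [0.2274 0.47   0.11  ]
scene red 98 [290.7143 214.6429] [287 207   8  16] [0.5935 0.0739 0.11  ]
scene blue 65 [3.3846 3.2308] [ 0  0 11 10] [-0.1184 -1.0446  0.085 ]
scene blue 87 [485.908  127.3908] [483 116   7  24] [0.199  0.5468 0.085 ]
scene blue 175 [ 65.32 177.28] [ 52 157  21  39] [ 0.5726 -0.4732  0.085 ]
scene blue 183 [ 15.7377 191.0601] [  6 174  29  29] [ 0.6332 -0.5677  0.085 ]
scene blue 1683 [353.4932 214.8586] [297 202 113  30] [0.55   0.2128 0.085 ]
[[0.5863 0.0859 0.089 ]
 [0.527  0.0838 0.089 ]
 [0.5151 0.3401 0.089 ]
 [0.5736 0.333  0.089
[... 711 characters left out ...]
0  18  28] [ 0.5641 -0.2427  0.04  ]
side red 197 [210.8528 213.6497] [201 208  22  12] [0.587  0.0721 0.11  ]
side blue 268 [198.459   27.9515] [184  19  30  19] [ 0.8885 -0.6573  0.085 ]
side blue 142 [289.9225  68.2183] [276  62  31  19] [ 0.557  -0.5315  0.085 ]
side blue 177 [303.9492  92.6215] [282  85  44  12] [ 0.493 -0.43   0.085]
side blue 4347 [139.6402 146.438 ] [ 90 109  98  77] [ 0.8317 -0.0943  0.085 ]
[[ 0.9081  0.021   0.089 ]
 [ 0.9462 -0.2839  0.089 ]
 [ 0.75   -0.2112  0.089 ]
 [ 0.7419  0.0674  0.089 ]]
side blue 2731 [204.725 289.825] [178 226  55 123] [0.5432 0.2339 0.085 ]
[[0.5541 0.3509 0.089 ]
 [0.595  0.0823 0.089 ]
 [0.5335 0.0822 0.089 ]
 [0.5035 0.3485 0.089 ]]
```

View pics/wrist0.png

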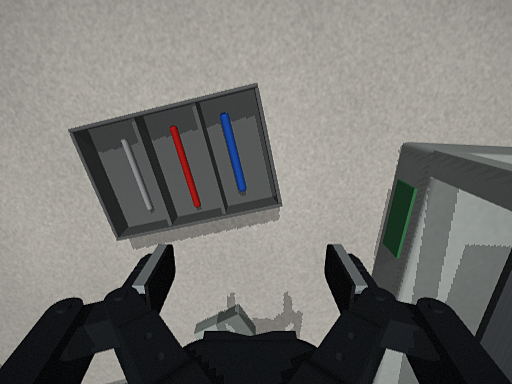

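Run:
```python
from h import *
plan((.50,.16,.30),np.pi/2+.11)
```

```text
turn -0.335 shift [ 309.4  -69.6 -485.7] yaw now 1.346 tilt [-0.0002 -0.0016]
```

Emit:
{"api": "jog_arm", "payload": {
  "moves": [
    [0, -23, 0, 0, -0.112, 0],
    [0, -23, 0, 0, -0.112, 0],
    [0, -24, 0, 0, -0.111, 0],
    [22, 0, -34, 0, 0, 0],
    [22, 0, -35, 0, 0, 0],
    [22, 0, -35, 0, 0, 0],
    [22, 0, -35, 0, 0, 0],
    [22, 0, -35, 0, 0, 0],
    [22, 0, -35, 0, 0, 0],
    [22, 0, -35, 0, 0, 0],
    [22, 0, -35, 0, 0, 0],
    [22, 0, -35, 0, 0, 0]
  ]
}}

```text
t: 1.35
tool_pos: [0.3712, 0.3174, 0.3011]
tool_rot: [-1.569, -0.087, 0.087]
contact_force: [1.1, 0.5, -0.0]
opening: 0.0851
```

Emit:
{"api": "jog_arm", "payload": {
  "moves": [
    [22, 0, -34, 0, 0, 0],
    [22, 0, -34, 0, 0, 0],
    [22, 0, -34, 0, 0, 0],
    [22, 0, -34, 0, 0, 0],
    [22, 0, -34, 0, 0, 0],
    [1, 0, -1, 0, 0, 0],
    [0, 0, 0, 0, 0, 0]
  ]
}}

```text
t: 2.05
tool_pos: [0.4999, 0.1606, 0.3008]
tool_rot: [-1.569, -0.084, 0.086]
contact_force: [0.2, -0.4, 0.7]
opening: 0.0854
```

Run:
```python
from h import *
im,c,P=grab("wrist","w1")
print(tool())
for k in("red","blue"):
    for a,ce,bb,m in blobs(mask(im,k)):
        r=cv2.minAreaRect(np.argwhere(m)[:,::-1].astype(np.float32));b=cv2.boxPoints(r)
        print(k,a,ce,r[1],b.tolist());print(cast(c,P,b,.089 if k=="blue" else .123))
```

```text
[[ 0.994  -0.0011 -0.1096  0.4994]
 [ 0.1096  0.0003  0.994   0.1613]
 [-0.001  -1.      0.0004  0.3009]
 [ 0.      0.      0.      1.    ]]
red 407 [179.9656 223.3366] (35.131046295166016, 13.759077072143555) [[169.12684631347656, 207.25851440429688], [182.5804901123047, 204.37557983398438], [189.9414520263672, 238.726806640625], [176.48780822753906, 241.6097412109375]]
[[0.5591 0.0618 0.123 ]
 [0.5532 0.0791 0.123 ]
 [0.6025 0.0904 0.123 ]
 [0.6089 0.0723 0.123 ]]
blue 209 [272.6364 167.7799] (162.0, 1.0) [[197.0, 168.0], [197.0, 167.0], [359.0, 167.0], [359.0, 168.0]]
[[0.5118 0.0897 0.089 ]
 [0.5104 0.0896 0.089 ]
 [0.4866 0.3101 0.089 ]
 [0.488  0.3104 0.089 ]]
blue 5372 [281.4713 198.7485] (180.03785705566406, 37.98765563964844) [[191.80712890625, 215.98133850097656], [192.029296875, 177.9943389892578], [372.0640869140625, 179.0471649169922], [371.8419189453125, 217.03416442871094]]
[[0.5845 0.0853 0.089 ]
 [0.5268 0.0835 0.089 ]
 [0.5015 0.3322 0.089 ]
 [0.558  0.3468 0.089 ]]
blue 3554 [ 42.9344 299.2493] (67.85640716552734, 124.0035400390625) [[-16.921361923217773, 287.1905517578125], [92.42305755615234, 228.70396423339844], [124.42768096923828, 288.5386962890625], [15.083259582519531, 347.0252685546875]]
[[ 0.746  -0.2443  0.089 ]
 [ 0.6209 -0.0604  0.089 ]
 [ 0.7244 -0.0181  0.089 ]
 [ 0.8714 -0.2158  0.089 ]]
blue 58 [108.3966 351.1897] (17.0, 5.0) [[98.0, 353.0], [98.0, 348.0], [115.0, 348.0], [115.0, 353.0]]
[[ 0.8701 -0.0713  0.089 ]
 [ 0.8581 -0.0703  0.089 ]
 [ 0.8549 -0.0404  0.089 ]
 [ 0.8669 -0.0411  0.089 ]]
```

View pics/w1.png

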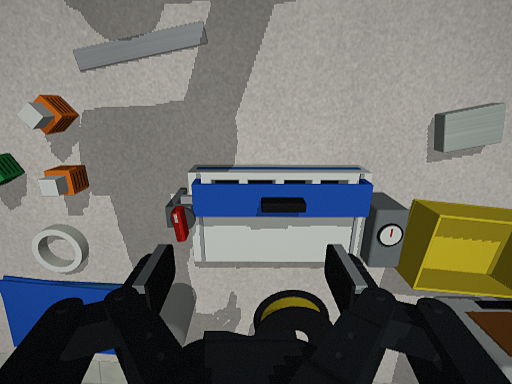

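Run:
```python
from h import *
plan((.585,.0743,.20),np.pi/2+.101)
```

```text
turn 0.009 shift [ 76.3 100.9 -95.2] yaw now 1.681 tilt [-0.001   0.0004]
```

Emit:
{"api": "jog_arm", "payload": {
  "moves": [
    [19, 25, -24, 0, 0.009, 0],
    [19, 25, -24, 0, 0, 0],
    [19, 25, -24, 0, 0, 0],
    [19, 25, -23, 0, 0, 0],
    [0, 0, 0, 0, 0, 0],
    [0, 0, 0, 0, 0, 0]
  ],
  "grip": 45
}}

```text
t: 2.7
tool_pos: [0.5844, 0.0756, 0.2005]
tool_rot: [-1.569, -0.079, 0.082]
contact_force: [-0.3, 0.7, -0.2]
opening: 0.0449
```

Run:
```python
from h import *
im,c,P=grab("wrist","w2")
print(tool()[:3,3],yaw(tool()))
for a,ce,bb,m in blobs(mask(im,"red")):
        r=cv2.minAreaRect(np.argwhere(m)[:,::-1].astype(np.float32));b=cv2.boxPoints(r)
        print(a,ce,r,cast(c,P,b,.123),cast(c,P,ce,.123))
```

```text
[0.5848 0.0759 0.2019] 1.67352572451764
658 [246.2568 199.2325] ((245.90771484375, 198.2615509033203), (52.09458923339844, 14.636098861694336), 82.87498474121094) [[0.5612 0.0613 0.123 ]
 [0.5583 0.0735 0.123 ]
 [0.6062 0.0843 0.123 ]
 [0.6094 0.0713 0.123 ]] [[0.5838 0.0728 0.123 ]]
```

View pics/w2.png

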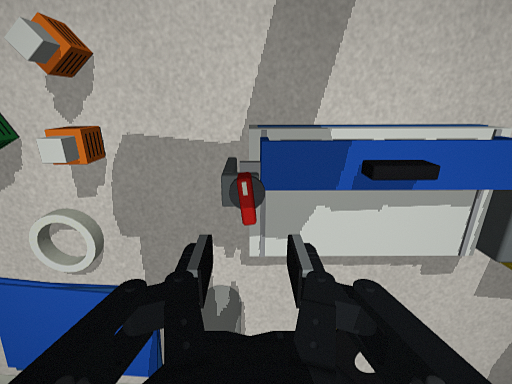

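Emit:
{"api": "jog_arm", "payload": {
  "moves": [
    [-1, 32, -3, 0, -0.1, 0],
    [0, 32, 0, 0, 0, 0],
    [0, 32, 0, 0, 0, 0],
    [0, 0, 0, 0, 0, 0],
    [0, 0, 0, 0, 0, 0]
  ]
}}

```text
t: 3.25
tool_pos: [0.5846, 0.0725, 0.1069]
tool_rot: [-1.565, -0.16, 0.158]
contact_force: [0.8, -0.0, 0.4]
opening: 0.0448
```

Emit:
{"api": "jog_arm", "payload": {
  "moves": [
    [0, 0, 0, 0, 0, 0],
    [0, 0, 0, 0, 0, 0],
    [0, 0, 0, 0, 0, 0],
    [0, 0, 0, 0, 0, 0],
    [0, 0, 0, 0, 0, 0],
    [0, 0, 0, 0, 0, 0]
  ],
  "grip": 8,
  "grip_force": 30
}}

```text
t: 3.85
tool_pos: [0.586, 0.0727, 0.1084]
tool_rot: [-1.563, -0.161, 0.155]
contact_force: [-1.8, 4.7, 6.1]
opening: 0.0119
```

Run:
```python
from h import *
o=ctrl.get_obs();print(tool(),yaw(tool()),o["contact_force"],o["wrist_torque"],o["opening"],o["q"])
```

```text
[[ 0.9798  0.004  -0.2     0.586 ]
 [ 0.2     0.0025  0.9798  0.0727]
 [ 0.0044 -1.      0.0016  0.1084]
 [ 0.      0.      0.      1.    ]] 1.7721830174726245 [-1.7794  4.6524  6.0953] [0.7808 0.2993 0.054 ] 0.011873248264038008 [-0.0038  0.0753  1.8021  0.0026  1.2603 -1.7767]
```

Emit:
{"api": "jog_arm", "payload": {
  "moves": [
    [0, 0, 0, 0, -0.125, 0],
    [0, 0, 0, 0, -0.125, 0],
    [0, 0, 0, 0, -0.125, 0],
    [0, 0, 0, 0, -0.125, 0],
    [0, 0, 0, 0, -0.125, 0],
    [0, 0, 0, 0, -0.125, 0],
    [0, 0, 0, 0, -0.125, 0],
    [0, 0, 0, 0, -0.125, 0],
    [0, 0, 0, 0, -0.125, 0],
    [0, 0, 0, 0, -0.125, 0],
    [0, 0, 0, 0, 0, 0],
    [0, 0, 0, 0, 0, 0]
  ]
}}

```text
t: 5.05
tool_pos: [0.587, 0.0719, 0.1084]
tool_rot: [-1.268, -1.124, 1.115]
contact_force: [1.0, 3.2, 6.6]
opening: 0.0123
```

Run:
```python
from h import *
o=ctrl.get_obs();print(tool(),yaw(tool()),o["contact_force"],o["wrist_torque"],o["opening"],o["q"])
```

```text
[[ 0.1218  0.0064 -0.9925  0.587 ]
 [ 0.9925  0.001   0.1219  0.0719]
 [ 0.0018 -1.     -0.0062  0.1084]
 [ 0.      0.      0.      1.    ]] 3.019434385525853 [1.0153 3.2212 6.5808] [ 0.521  -0.2697  0.1018] 0.012331337116809499 [-0.0044  0.0757  1.8016  0.0011  1.2579 -3.0242]
```

Emit:
{"api": "jog_arm", "payload": {
  "moves": [
    [0, 0, 0, 0, 0, 0],
    [0, 0, 0, 0, 0, 0],
    [0, -32, 0, 0, 0, 0],
    [0, -40, 0, 0, 0, 0],
    [0, -40, 0, 0, 0, 0],
    [0, 0, 0, 0, 0, 0]
  ],
  "grip": 45
}}

```text
t: 5.65
tool_pos: [0.5877, 0.0712, 0.2246]
tool_rot: [-1.272, -1.128, 1.114]
contact_force: [0.6, 0.4, 0.7]
opening: 0.0452
```

Run:
```python
from h import *
plan((.5464,.18,.24),3.2)
```

```text
turn -0.179 shift [111.1 -15.4  34.8] yaw now 3.021 tilt [ 0.0007 -0.0113]
```

Emit:
{"api": "jog_arm", "payload": {
  "moves": [
    [0, 0, 0, 0.011, 0, 0],
    [0, -5, 0, 0, -0.09, 0],
    [0, -5, 0, 0, -0.089, 0],
    [37, -5, 12, 0, 0, 0],
    [37, 0, 12, 0, 0, 0],
    [37, 0, 11, 0, 0, 0],
    [0, 0, 0, 0, 0, 0],
    [0, 0, 0, 0, 0, 0]
  ]
}}

```text
t: 6.45
tool_pos: [0.5446, 0.2001, 0.2283]
tool_rot: [-1.197, -1.213, 1.25]
contact_force: [0.1, -0.5, -0.4]
opening: 0.045
```

Run:
```python
from h import *
im,c,P=grab("wrist","w3")
T=tool();print(T[:3,3],yaw(T),T[2,[0,2]],ctrl.get_obs()["q"])
for a,ce,bb,m in blobs(mask(im,"blue"),2000):
    cn=cv2.findContours(m.astype(np.uint8),0,2)[0][0]; print(a,bb)
    q=cv2.approxPolyDP(cv2.convexHull(cn),8,True)[:,0];print(q.tolist(),cast(c,P,q,.089))
    x,y,w,h=bb; g=im.max(2)<45; g2=np.zeros_like(g); g2[y:y+h,x:x+w]=g[y:y+h,x:x+w]
    for A,C,B,M in blobs(g2.astype(np.uint8),150):
        r=cv2.minAreaRect(np.argwhere(M)[:,::-1].astype(np.float32));print("bar",A,C,cast(c,P,cv2.boxPoints(r),.115),cast(c,P,C,.115))
```

```text
[0.5451 0.1994 0.2287] -3.1131508714253555 [-0.0162  0.0138] [ 0.2289 -0.0386  1.7091 -0.0132  1.4879 -2.94  ]
8999 [210  66  63 222]
[[259, 66], [272, 284], [234, 287], [210, 77]] [[0.5369 0.0826 0.089 ]
 [0.5103 0.3341 0.089 ]
 [0.5584 0.3394 0.089 ]
 [0.5846 0.0939 0.089 ]]
bar 758 [244.6187 195.3021] [[0.5577 0.1777 0.115 ]
 [0.5445 0.1763 0.115 ]
 [0.5379 0.2387 0.115 ]
 [0.5521 0.2403 0.115 ]] [[0.5479 0.2068 0.115 ]]
```

View pics/w3.png

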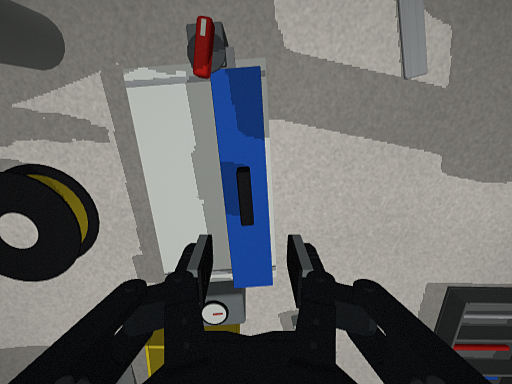

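Emit:
{"api": "jog_arm", "payload": {
  "moves": [
    [0, 0, 0, 0, 0, 0],
    [0, 0, 0, 0, 0, 0]
  ]
}}

```text
t: 6.7
tool_pos: [0.5461, 0.1989, 0.2302]
tool_rot: [-1.199, -1.213, 1.246]
contact_force: [0.8, 0.6, -0.4]
opening: 0.045
```

Run:
```python
from h import *
T=tool();print(T);plan((.5477,.210,.104),.105)
```

```text
[[-0.0269 -0.011  -0.9996  0.5461]
 [ 0.9995 -0.0156 -0.0267  0.1989]
 [-0.0153 -0.9998  0.0114  0.2302]
 [ 0.      0.      0.      1.    ]]
turn -0.078 shift [ 10.9 126.2  -2.8] yaw now -3.115 tilt [-0.0153  0.0114]
```

Emit:
{"api": "jog_arm", "payload": {
  "moves": [
    [0, 0, 0, -0.011, 0, -0.015],
    [0, 0, 0, 0, 0.145, 0],
    [0, 0, 0, 0, 0.145, 0],
    [0, 0, 0, 0, 0.145, 0],
    [0, 0, 0, 0, 0.145, 0],
    [0, 0, 0, 0, 0.145, 0],
    [0, 0, 0, 0, 0.145, 0],
    [0, 0, 0, 0, 0.145, 0],
    [0, 0, 0, 0, 0.145, 0],
    [0, 0, 0, 0, 0.145, 0],
    [0, 0, 0, 0, 0.145, 0],
    [0, 0, 0, 0, 0.145, 0]
  ]
}}

```text
t: 7.9
tool_pos: [0.5461, 0.1994, 0.2309]
tool_rot: [-1.57, 0.001, -0.003]
contact_force: [-0.7, 0.3, 0.1]
opening: 0.0452
```

Emit:
{"api": "jog_arm", "payload": {
  "moves": [
    [0, 0, 0, 0, 0.145, 0],
    [0, 0, 0, 0, 0.145, 0],
    [0, 0, 0, 0, 0.145, 0],
    [0, 0, 0, 0, 0.145, 0],
    [0, 0, 0, 0, 0.145, 0],
    [0, 0, 0, 0, 0.145, 0],
    [0, 0, 0, 0, 0.145, 0],
    [0, 0, 0, 0, 0.145, 0],
    [0, 0, 0, 0, 0.145, 0],
    [0, 0, 0, 0, 0.145, 0],
    [0, 0, 0, 0, 0, 0],
    [0, 0, 0, 0, 0, 0]
  ]
}}

```text
t: 9.1
tool_pos: [0.546, 0.1996, 0.2308]
tool_rot: [-1.266, 1.114, -1.115]
contact_force: [0.3, -0.2, 0.4]
opening: 0.0449
```

Run:
```python
from h import *
T=tool();print(T,ctrl.get_obs()["q"]);plan((.5477,.210,.106),.105)
```

```text
[[ 0.1272  0.0008  0.9919  0.546 ]
 [-0.9919  0.0004  0.1272  0.1996]
 [-0.0003 -1.      0.0008  0.2308]
 [ 0.      0.      0.      1.    ]] [ 0.2224 -0.0508  1.7173  0.0002  1.4743  0.0949]
turn 0.023 shift [-10.2 124.8   2.8] yaw now 0.128 tilt [-0.0003  0.0008]
```

Emit:
{"api": "jog_arm", "payload": {
  "moves": [
    [-10, 14, 3, 0, 0.023, 0],
    [0, 40, 0, 0, 0, 0],
    [0, 40, 0, 0, 0, 0],
    [0, 40, 0, 0, 0, 0],
    [0, 0, 0, 0, 0, 0],
    [0, 0, 0, 0, 0, 0]
  ]
}}

```text
t: 9.7
tool_pos: [0.5475, 0.2101, 0.0968]
tool_rot: [-1.257, 1.133, -1.133]
contact_force: [1.0, -0.2, 1.0]
opening: 0.0449
```

Emit:
{"api": "jog_arm", "payload": {
  "moves": [
    [0, 0, 0, 0, 0, 0],
    [0, 0, 0, 0, 0, 0],
    [0, 0, 0, 0, 0, 0],
    [0, 0, 0, 0, 0, 0],
    [0, 0, 0, 0, 0, 0],
    [0, 0, 0, 0, 0, 0]
  ],
  "grip": 9,
  "grip_force": 40
}}

```text
t: 10.3
tool_pos: [0.5496, 0.2108, 0.1001]
tool_rot: [-1.251, 1.13, -1.135]
contact_force: [-0.8, 0.3, 6.6]
opening: 0.0129
```

Emit:
{"api": "jog_arm", "payload": {
  "moves": [
    [0, 0, 5, 0, 0, 0],
    [0, 0, 10, 0, 0, 0],
    [0, 0, 10, 0, 0, 0],
    [0, 0, 10, 0, 0, 0],
    [0, 0, 10, 0, 0, 0],
    [0, 0, 10, 0, 0, 0],
    [0, 0, 10, 0, 0, 0],
    [0, 0, 10, 0, 0, 0],
    [0, 0, 10, 0, 0, 0],
    [0, 0, 8, 0, 0, 0],
    [0, 0, 4, 0, 0, 0],
    [0, 0, 0, 0, 0, 0]
  ]
}}

```text
t: 11.5
tool_pos: [0.6421, 0.2206, 0.1]
tool_rot: [-1.261, 1.138, -1.13]
contact_force: [-15.6, -1.4, 15.2]
opening: 0.0131
```

Emit:
{"api": "jog_arm", "payload": {
  "moves": [
    [0, 0, 1, 0, 0, 0],
    [0, 0, 1, 0, 0, 0],
    [0, 0, 0, 0, 0, 0]
  ]
}}

```text
t: 11.8
tool_pos: [0.6421, 0.2205, 0.1]
tool_rot: [-1.265, 1.14, -1.128]
contact_force: [-23.0, -2.5, 18.1]
opening: 0.013
```

Run:
```python
from h import *
T=tool();d=T[:3,3]-[.5487,.2104,.1];print(T,d@[np.cos(.105),np.sin(.105),0],ctrl.get_obs())
```

```text
[[ 0.1031 -0.0107  0.9946  0.6421]
 [-0.9947 -0.0013  0.1031  0.2205]
 [ 0.0002 -0.9999 -0.0108  0.1   ]
 [ 0.      0.      0.      1.    ]] 0.09397989975015425 {'t': 11.8, 'q': array([0.2209, 0.2885, 1.5744, 0.0011, 1.2894, 0.1173]), 'dq': array([ 0.0003,  0.    ,  0.0021, -0.002 , -0.0065, -0.0009]), 'effort': array([ -2.7715, -36.8728, -35.9627,  -0.3698,  -5.8222,   0.0459]), 'tool_pos': array([0.6421, 0.2205, 0.1   ]), 'tool_rot': array([-1.2647,  1.1401, -1.1282]), 'contact_force': array([-23.0103,  -2.4529,  18.1062]), 'wrist_torque': array([-0.4887,  3.4479,  0.0703]), 'opening': 0.012980826068972882}
```

Emit:
{"api": "jog_arm", "payload": {
  "moves": [
    [0, 0, -2, 0, 0, 0],
    [0, 0, 0, 0, 0, 0]
  ]
}}

```text
t: 12.0
tool_pos: [0.642, 0.2206, 0.1001]
tool_rot: [-1.26, 1.136, -1.131]
contact_force: [-14.5, -2.3, 14.4]
opening: 0.0133
```

Emit:
{"api": "jog_arm", "payload": {
  "moves": [
    [0, 0, 0, 0, 0, 0],
    [0, 0, 0, 0, 0, 0],
    [0, 0, 0, 0, 0, 0],
    [0, -30, 0, 0, 0, 0],
    [0, -45, 0, 0, 0, 0],
    [25, -45, -28, 0, 0, 0],
    [25, -45, -28, 0, 0, 0],
    [13, -40, -28, 0, 0, 0],
    [0, 0, 0, 0, 0, 0],
    [0, 0, 0, 0, 0, 0]
  ],
  "grip": 45
}}

```text
t: 13.0
tool_pos: [0.5752, 0.157, 0.2903]
tool_rot: [-1.252, 1.131, -1.136]
contact_force: [0.1, 0.0, -1.3]
opening: 0.0451
```

Run:
```python
from h import *
im,c,P=grab("wrist","w4")
T=tool();print(T)
u=proj(c,P,[[.5388,.2940,.055],[.5564,.1270,.055]]);print(u)
x0,y0=np.maximum(u.min(0).astype(int)-60,0);x1,y1=u.max(0).astype(int)+60
cv2.imwrite("pics/w4c.png",cv2.resize(im[y0:y1,x0:x1],None,fx=2.2,fy=2.2));print(x0,y0,x1,y1)
```

```text
[[ 0.1018  0.0008  0.9948  0.5747]
 [-0.9948  0.0002  0.1018  0.1571]
 [-0.0001 -1.      0.0008  0.288 ]
 [ 0.      0.      0.      1.    ]]
[[230.9807  53.4246]
 [234.0293 179.6521]]
170 0 294 239
```

View pics/w4c.png

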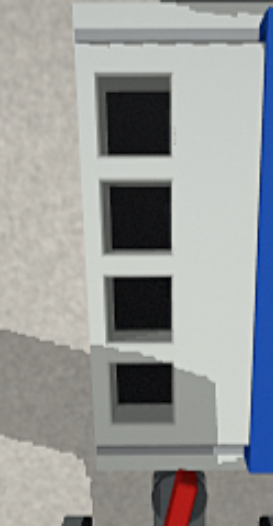

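Run:
```python
from h import *
im=cv2.imread("pics/w4.png");c=ctrl.camera_params("wrist");P=tool()@c["T_tool_cam"]
e=[np.array([.5476,.2105])+y*np.array([-.1048,.9945]) for y in(.084,.028,-.028,-.084)]
for (x0,x1,y0,y1),E in zip([(95,172,72,156),(99,172,180,254),(104,173,275,343),(110,173,363,422)],e):
    q=np.array([(x0,y0),(x1,y0),(x1,y1),(x0,y1)])/2.2+[170,0]-.0
    X=cast(c,P,q,.055)[:,:2];print(X.mean(0),E,1000*(X.mean(0)-E),"sides",np.linalg.norm(X[1]-X[0]),np.linalg.norm(X[2]-X[1]))
g=cv2.cvtColor(im,cv2.COLOR_BGR2GRAY);print(g[52,205:256]);print(g[20:120,238])
```

```text
[0.537 0.295] [0.5388 0.294 ] [-1.7922  0.9723] sides 0.043409180792163354 0.04331724414487528
[0.5426 0.2393] [0.5447 0.2383] [-2.0876  1.0021] sides 0.04345838497111448 0.04242604212382655
[0.5489 0.1843] [0.5505 0.1827] [-1.6658  1.6357] sides 0.04320499563525406 0.043072266352593376
[0.5553 0.1293] [0.5564 0.127 ] [-1.0607  2.3109] sides 0.04143638347339566 0.04109354943252718
[194 205 203 204 201 201 204 208 182 131  74  83  88  56  15  20  23  25
  20  24  21  23  20  21  19  23  19  22  23  23  22  21  21  26  19  22
  24  22  21  24  23  25  98 207 209 205 204 203 201 203 203]
[210 201 200 199 199 200 199 200 198 200 202 203 193 136 115  76  83  84
  82  85  83  60  17  24  27  23  19  20  24  23  22  19  26  25  27  23
  21  22  21  23  21  20  21  21  21  20  19  24  17  10  77 170 208 207
 205 204 206 206 206 208 203 168 120  82  79   9  15  15  23  19  21  22
  22  16  21  21  16  16  19  21  20  18  23  17  22  20  19  16  19  19
  17  16   7  60 116 146 196 212 208 206]
```

Emit:
{"api": "jog_arm", "payload": {
  "moves": [
    [46, -2, -11, 0, 0, 0],
    [46, -2, -11, 0, 0, 0],
    [46, -2, -11, 0, 0, 0],
    [46, -2, -11, 0, 0, 0],
    [46, -2, -10, 0, 0, 0],
    [46, -2, -10, 0, 0, 0],
    [46, 0, -10, 0, 0, 0],
    [46, 0, -10, 0, 0, 0],
    [0, 0, 0, 0, 0, 0],
    [0, 0, 0, 0, 0, 0]
  ]
}}

```text
t: 14.05
tool_pos: [0.5282, -0.2178, 0.2973]
tool_rot: [-1.255, 1.139, -1.131]
contact_force: [0.9, 0.9, -0.2]
opening: 0.045
```

```bash
cat >> h.py <<'E'
def carts(save):
    im,c,P=grab("wrist",save);g=im.astype(int);hsv=cv2.cvtColor(im,cv2.COLOR_BGR2HSV)
    print("tcp",tool()[:3,3],"yaw",yaw(tool()))
    for a,ce,bb,m in blobs(cv2.morphologyEx(mask(im,"orange"),cv2.MORPH_CLOSE,np.ones((5,5))),150):
        near=cv2.dilate(m.astype(np.uint8),np.ones((15,15)))
        # body plus grip silhouette: grip = bright grey pixels joined to the orange
        wh=((hsv[:,:,1]<25)&(hsv[:,:,2]>60)&(near>0)).astype(np.uint8)
        cam=P[:3,3]
        r=cv2.minAreaRect(np.argwhere(m)[:,::-1].astype(np.float32))
        print("orange",a,ce.round(1),bb,r,cast(c,P,ce,.03)[0])
E
python3 -c "
from h import *
carts('w5')"
```

```text
tcp [ 0.5285 -0.2169  0.2978] yaw 0.10207331990807185
orange 394 [215.7 103.5] [195  84  39  40] ((213.8432159423828, 103.54632568359375), (29.72957992553711, 28.462419509887695), 46.97492980957031) [ 0.4702 -0.1435  0.03  ]
orange 382 [283.9 103. ] [271  89  30  30] ((285.5, 103.5), (29.0, 29.0), 90.0) [ 0.5697 -0.133   0.03  ]
orange 408 [271.2 228. ] [259 215  28  34] ((271.5823669433594, 231.87057495117188), (30.58719825744629, 23.753887176513672), 77.47119140625) [ 0.5768 -0.3364  0.03  ]
orange 943 [440.6 250.1] [417 232  49  40] ((441.75006103515625, 250.25003051757812), (41.01219177246094, 30.405588150024414), 45.0) [ 0.879  -0.3492  0.03  ]
```

View pics/w5.png

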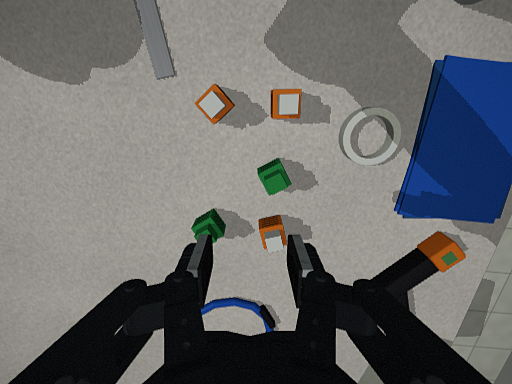

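```bash
cat >> h.py <<'E'
def top(im,c,P,guess,z=.068,rad=14):
    """grip-block top near world guess: centre, edge angle (world, mod pi/2)"""
    u=proj(c,P,[[guess[0],guess[1],z]])[0].astype(int)
    hsv=cv2.cvtColor(im,cv2.COLOR_BGR2HSV)
    o=cv2.dilate(cv2.morphologyEx(mask(im,"orange"),cv2.MORPH_CLOSE,np.ones((3,3))),np.ones((3,3)))
    m=((hsv[:,:,1]<40)&(hsv[:,:,2]>175)).astype(np.uint8)
    w=np.zeros_like(m);cv2.circle(w,tuple(int(v) for v in u),rad,1,-1)
    b=max(blobs(m&w,10),key=lambda t:t[0],default=None)
    if b is None: print("none at",u);return
    pts=np.argwhere(b[3])[:,::-1].astype(np.float32);X=cast(c,P,pts,z)[:,:2]
    r=cv2.minAreaRect((X*1000).astype(np.float32))
    print("px",u,b[0],b[1].round(1),"centre",X.mean(0),"rect",np.round(r[0],1),np.round(r[1],1),"ang",round(np.deg2rad(r[2])%(np.pi/2),3))
E
python3 - <<'E'
from h import *
im=cv2.imread("pics/w5.png");c=ctrl.camera_params("wrist");P=tool()@c["T_tool_cam"]
for g in((.570,-.133),(.470,-.1435),(.577,-.338)): top(im,c,P,g,rad=20)
plan((.570,-.133,.20),.102)
E
```

```text
px [287 104] 88 [289.5 103.5] centre [ 0.5729 -0.1321] rect [ 572.3 -132.4] [23.8 22.8] ang 0.139
px [211 104] 98 [211.2 104.5] centre [ 0.4692 -0.1439] rect [ 469.1 -143.4] [23.9 23.5] ang 0.832
px [272 240] 73 [274.1 241.8] centre [ 0.5799 -0.3408] rect [ 580.  -344.1] [24.6 22.3] ang 0.35
turn 0.0 shift [-79.3  97.8  49.8] yaw now 0.102 tilt [-0.0027 -0.0023]
```

Emit:
{"api": "jog_arm", "payload": {
  "moves": [
    [-26, 40, 18, 0, -0.018, 0],
    [-26, 40, 18, 0, 0, 0],
    [-26, 40, 17, 0, 0, 0],
    [0, 45, 0, 0, 0, 0],
    [0, 42, 0, 0, 0, 0],
    [0, 25, 0, 0, 0, 0],
    [0, 16, 0, 0, 0, 0],
    [0, 0, 0, 0, 0, 0],
    [0, 0, 0, 0, 0, 0]
  ]
}}

```text
t: 15.0
tool_pos: [0.5726, -0.1349, 0.0552]
tool_rot: [-1.263, 1.118, -1.121]
contact_force: [0.6, -0.1, 0.4]
opening: 0.045
```

Emit:
{"api": "jog_arm", "payload": {
  "moves": [
    [0, 0, 0, 0, 0, 0],
    [0, 0, 0, 0, 0, 0],
    [0, 0, 0, 0, 0, 0],
    [0, 0, 0, 0, 0, 0],
    [0, 0, 0, 0, 0, 0]
  ],
  "grip": 18,
  "grip_force": 50
}}

```text
t: 15.5
tool_pos: [0.5732, -0.1359, 0.0567]
tool_rot: [-1.261, 1.117, -1.123]
contact_force: [-1.9, 0.6, 5.8]
opening: 0.0245
```

Run:
```python
from h import *
o=ctrl.get_obs();print(tool(),o["contact_force"],o["opening"])
plan((.5497,.184,.20),.105)
```

```text
[[ 0.1196  0.004   0.9928  0.5732]
 [-0.9928 -0.001   0.1196 -0.1359]
 [ 0.0014 -1.      0.0039  0.0567]
 [ 0.      0.      0.      1.    ]] [-1.9462  0.6433  5.7756] 0.024525921189518924
turn 0.015 shift [-320.6 -143.3   10.1] yaw now 0.12 tilt [0.0014 0.0039]
```

Emit:
{"api": "jog_arm", "payload": {
  "moves": [
    [0, 0, 0, 0, 0, 0],
    [0, 0, 0, 0, 0, 0],
    [0, 0, 0, 0, 0, 0],
    [-2.5, 5, 0, 0, 0, 0],
    [0, 3, 0, 0, 0, 0],
    [0, 0, 0, 0, 0, 0],
    [0, 0, 0, 0, 0, 0]
  ],
  "grip": 45
}}

```text
t: 16.2
tool_pos: [0.5712, -0.1327, 0.0457]
tool_rot: [-1.264, 1.121, -1.12]
contact_force: [-0.1, 0.9, -0.0]
opening: 0.045
```

Emit:
{"api": "jog_arm", "payload": {
  "moves": [
    [0, 0, 0, 0, 0, 0],
    [0, 0, 0, 0, 0, 0],
    [0, 0, 0, 0, 0, 0],
    [0, 0, 0, 0, 0, 0],
    [0, 0, 0, 0, 0, 0],
    [0, 0, 0, 0, 0, 0]
  ],
  "grip": 18,
  "grip_force": 50
}}

```text
t: 16.8
tool_pos: [0.5716, -0.1329, 0.0464]
tool_rot: [-1.263, 1.12, -1.121]
contact_force: [-0.7, -0.3, 0.2]
opening: 0.025
```

Emit:
{"api": "jog_arm", "payload": {
  "moves": [
    [0, -20, 0, 0, 0, 0],
    [0, -40, 0, 0, 0, 0],
    [0, -45, 0, 0, 0, 0],
    [0, -45, 0, 0, 0, 0],
    [0, 0, 0, 0, 0, 0],
    [0, 0, 0, 0, 0, 0]
  ]
}}

```text
t: 17.4
tool_pos: [0.5719, -0.133, 0.1973]
tool_rot: [-1.262, 1.118, -1.122]
contact_force: [-0.5, 0.1, -2.2]
opening: 0.0251
```

Run:
```python
from h import *
o=ctrl.get_obs();print(tool(),o["contact_force"],o["opening"])
plan((.5497,.184,.20),.105)
im,c,P=grab("wrist","w6");b=proj(c,P,[tool()[:3,3]])[0].astype(int);print(b)
x,y=b;cv2.imwrite("pics/w6c.png",cv2.resize(im[y-90:y+70,x-90:x+90],None,fx=2.5,fy=2.5))
```

```text
[[ 0.12    0.0027  0.9928  0.5719]
 [-0.9928 -0.0007  0.12   -0.133 ]
 [ 0.001  -1.      0.0026  0.1973]
 [ 0.      0.      0.      1.    ]] [-0.4718  0.0896 -2.1813] 0.02506874263343338
turn 0.015 shift [-317.6   -2.7   11.2] yaw now 0.12 tilt [0.001  0.0026]
[247 243]
```

View pics/w6c.png

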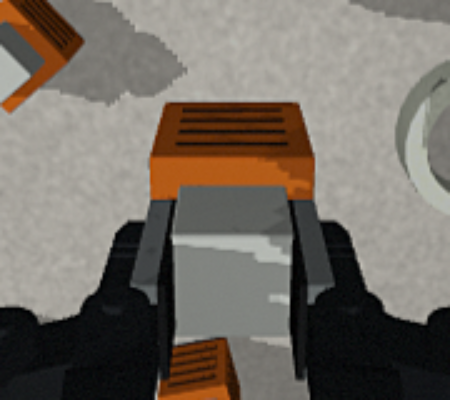

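Run:
```python
from h import *
c=ctrl.camera_params("wrist");C=c["T_tool_cam"]
def ct(u,v,ty):
    d=C[:3,:3]@np.array([(u-c["cx"])/c["fx"],-(v-c["cy"])/c["fy"],-1]);return (C[:3,3]+d*((ty-C[1,3])/d[1]))*1000
for y in(235,340):print("grip top",ct(250,y/2.5+153,-.0216))
print("body top edge",ct(250,157/2.5+153,.0024),ct(250,200/2.5+153,.0024));print("x edges",ct(150/2.5+157,215.8,.0024),ct(313/2.5+157,215.8,.0024))
print(ct(250,102/2.5+153,.0464))
```

```text
grip top [-12.0774 -21.6      0.4933]
grip top [ 14.3439 -21.6      0.4918]
body top edge [-18.8931   2.4      0.524 ] [-7.4244  2.4     0.5233]
x edges [-18.9014   2.4    -19.1396] [-18.8851   2.4     19.7072]
[-17.105   46.4      0.5794]
```

Emit:
{"api": "jog_arm", "payload": {
  "moves": [
    [-20, 0, 1, 0, 0.015, 0],
    [-40, 0, 2, 0, 0, 0],
    [-40, 0, 1, 0, 0, 0],
    [-40, 0, 2, 0, 0, 0],
    [-40, 0, 1, 0, 0, 0],
    [-40, 0, 1, 0, 0, 0],
    [-40, 0, 1, 0, 0, 0],
    [-39, 0, 1, 0, 0, 0],
    [-20, 0, 1, 0, 0, 0],
    [0, 0, 0, 0, 0, 0],
    [0, 0, 0, 0, 0, 0]
  ]
}}

```text
t: 18.55
tool_pos: [0.5472, 0.1853, 0.1935]
tool_rot: [-1.261, 1.133, -1.13]
contact_force: [-0.2, -0.1, -2.3]
opening: 0.0248
```

Run:
```python
from h import *
plan((.5494,.1854,.108),.105)
```

```text
turn 0.001 shift [ 0.2 85.5  2.2] yaw now 0.106 tilt [ 0.0009 -0.0039]
```

Emit:
{"api": "jog_arm", "payload": {
  "moves": [
    [0, 30, 2, 0.003, 0, 0],
    [0, 30, 0, 0, 0, 0],
    [0, 15, 0, 0, 0, 0],
    [0, 10, 0, 0, 0, 0],
    [0, 0, 0, 0, 0, 0],
    [0, 0, 0, 0, 0, 0]
  ]
}}

```text
t: 19.15
tool_pos: [0.5514, 0.1856, 0.1122]
tool_rot: [-1.253, 1.128, -1.134]
contact_force: [-0.5, 0.9, -1.1]
opening: 0.0251
```

Run:
```python
from h import *
plan((.5494,.1854,.09),.105)
```

```text
turn -0.0 shift [-0.  22.2 -2.1] yaw now 0.105 tilt [-0.0001  0.0049]
```

Emit:
{"api": "jog_arm", "payload": {
  "moves": [
    [0, 4, -1.5, -0.003, 0, 0],
    [0, 4, 0, 0, 0, 0],
    [0, 4, 0, 0, 0, 0],
    [0, 4, 0, 0, 0, 0],
    [0, 0, 0, 0, 0, 0],
    [0, 0, 0, 0, 0, 0]
  ]
}}

```text
t: 19.75
tool_pos: [0.5492, 0.1857, 0.0951]
tool_rot: [-1.257, 1.131, -1.131]
contact_force: [-0.4, -0.1, -1.6]
opening: 0.0252
```

Emit:
{"api": "jog_arm", "payload": {
  "moves": [
    [0, 0, 0, 0, 0, 0],
    [0, 0, 0, 0, 0, 0]
  ]
}}

```text
t: 19.95
tool_pos: [0.5492, 0.1856, 0.0953]
tool_rot: [-1.257, 1.131, -1.131]
contact_force: [0.0, -0.2, -1.5]
opening: 0.0254
```

Run:
```python
from h import *
plan((.5494,.1854,.09),.105);print(ctrl.get_obs())
```

```text
turn 0.0 shift [0.3 5.3 0.2] yaw now 0.105 tilt [-0.0001  0.0004]
{'t': 19.95, 'q': array([0.1976, 0.0683, 1.8333, 0.    , 1.2396, 0.0924]), 'dq': array([ 0.0003,  0.0001,  0.0001, -0.0008, -0.0019, -0.0013]), 'effort': array([ -0.002 , -37.5064, -34.4837,  -0.0012,   0.0007,   0.    ]), 'tool_pos': array([0.5492, 0.1856, 0.0953]), 'tool_rot': array([-1.2567,  1.1311, -1.1315]), 'contact_force': array([ 0.0174, -0.2191, -1.4972]), 'wrist_torque': array([-0.0066,  0.0423,  0.0024]), 'opening': 0.02544344867202204}
```

Emit:
{"api": "jog_arm", "payload": {
  "moves": [
    [0, 6, 0, 0, 0, 0],
    [0, 8, 0, 0, 0, 0],
    [0, 8, 0, 0, 0, 0],
    [0, 8, 0, 0, 0, 0],
    [0, 0, 0, 0, 0, 0]
  ]
}}

```text
t: 20.45
tool_pos: [0.5491, 0.1855, 0.0637]
tool_rot: [-1.257, 1.131, -1.132]
contact_force: [1.2, 0.6, -2.3]
opening: 0.0246
```

Emit:
{"api": "jog_arm", "payload": {
  "moves": [
    [0, 5, 0, 0, 0, 0],
    [0, 3, 0, 0, 0, 0],
    [0, 2, 0, 0, 0, 0],
    [0, 0, 0, 0, 0, 0],
    [0, 0, 0, 0, 0, 0]
  ]
}}

```text
t: 20.95
tool_pos: [0.5494, 0.1857, 0.0574]
tool_rot: [-1.258, 1.131, -1.131]
contact_force: [-4.5, -1.2, 10.2]
opening: 0.025
```

Emit:
{"api": "jog_arm", "payload": {
  "moves": [
    [0, 0, 0, 0, 0, 0],
    [0, 0, 0, 0, 0, 0],
    [0, 0, 0, 0, 0, 0],
    [0, -25, 0, 0, 0, 0],
    [0, -40, 0, 0, 0, 0],
    [0, -40, 0, 0, 0, 0],
    [0, -38, 0, 0, 0, 0],
    [40, 0, -14, 0, 0, 0],
    [40, 0, -15, 0, 0, 0],
    [40, 0, -15, 0, 0, 0],
    [40, 0, -14, 0, 0, 0],
    [40, 0, -14, 0, 0, 0]
  ],
  "grip": 45
}}

```text
t: 22.15
tool_pos: [0.4978, -0.0222, 0.1979]
tool_rot: [-1.257, 1.131, -1.131]
contact_force: [0.6, -0.7, -1.2]
opening: 0.0451
```

Emit:
{"api": "jog_arm", "payload": {
  "moves": [
    [40, 0, -14, 0, 0, 0],
    [40, 0, -14, 0, 0, 0],
    [39, 0, -14, 0, 0, 0],
    [0, 0, 0, 0, -0.145, 0],
    [0, 0, 0, 0, -0.145, 0],
    [0, 0, 0, 0, -0.145, 0],
    [0, 0, 0, 0, -0.145, 0],
    [0, 0, 0, 0, -0.145, 0],
    [0, 0, 0, 0, 0, 0],
    [0, 0, 0, 0, 0, 0]
  ]
}}

```text
t: 23.15
tool_pos: [0.4692, -0.1435, 0.1978]
tool_rot: [-1.491, 0.582, -0.581]
contact_force: [-0.5, -0.9, 0.5]
opening: 0.045
```

Run:
```python
from h import *
im,c,P=grab("wrist","w7")
top(im,c,P,(.4692,-.1437),rad=35);plan((.4692,-.1437,.1),.832);print(ctrl.get_obs()["q"])
for a,ce,bb,m in blobs(mask(im,"orange"),150):print(a,ce,cast(c,P,ce,.03))
```

```text
px [249 182] 127 [247.4 179.8] centre [ 0.4655 -0.1429] rect [ 468.4 -144.1] [24.6 23.6] ang 0.811
turn -0.004 shift [ 0.1 97.9 -0.1] yaw now 0.828 tilt [-0.0001  0.0003]
[-0.4489 -0.255   1.9545  0.0003  1.4421 -1.2766]
565 [248.5133 169.6885] [[ 0.4652 -0.1412  0.03  ]]
238 [210.1933 312.4748] [[ 0.5856 -0.3289  0.03  ]]
```

View pics/w7.png

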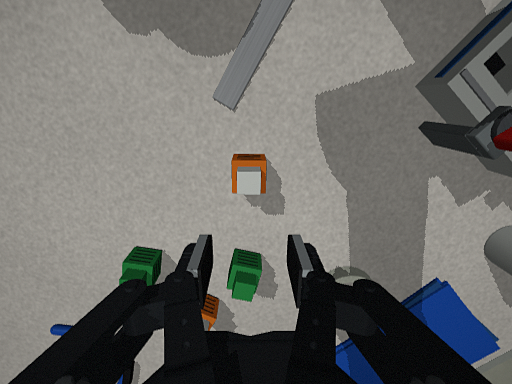

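Emit:
{"api": "jog_arm", "payload": {
  "moves": [
    [0, 35, -1, 0, 0, 0],
    [0, 35, 0, 0, 0, 0],
    [0, 35, 0, 0, 0, 0],
    [0, 30, 0, 0, 0, 0],
    [0, 16, 0, 0, 0, 0],
    [0, 0, 0, 0, 0, 0],
    [0, 0, 0, 0, 0, 0]
  ]
}}

```text
t: 23.9
tool_pos: [0.4689, -0.1444, 0.0474]
tool_rot: [-1.492, 0.58, -0.58]
contact_force: [0.8, -0.4, 0.3]
opening: 0.045
```

Emit:
{"api": "jog_arm", "payload": {
  "moves": [
    [0, 0, 0, 0, 0, 0],
    [0, 0, 0, 0, 0, 0],
    [0, 0, 0, 0, 0, 0],
    [0, 0, 0, 0, 0, 0],
    [0, 0, 0, 0, 0, 0],
    [0, 0, 0, 0, 0, 0]
  ],
  "grip": 18
}}

```text
t: 24.5
tool_pos: [0.4701, -0.1451, 0.049]
tool_rot: [-1.492, 0.576, -0.582]
contact_force: [-0.6, -1.4, 6.3]
opening: 0.0251
```

Emit:
{"api": "jog_arm", "payload": {
  "moves": [
    [0, -20, 0, 0, 0, 0],
    [0, -40, 0, 0, 0, 0],
    [0, -45, 0, 0, 0, 0],
    [0, -45, 0, 0, 0, 0],
    [0, 0, 0, 0, 0.145, 0],
    [0, 0, 0, 0, 0.145, 0],
    [0, 0, 0, 0, 0.145, 0],
    [0, 0, 0, 0, 0.145, 0],
    [0, 0, 0, 0, 0.145, 0],
    [0, 0, 0, 0, 0, 0],
    [0, 0, 0, 0, 0, 0]
  ]
}}

```text
t: 25.6
tool_pos: [0.4684, -0.1442, 0.1967]
tool_rot: [-1.258, 1.129, -1.129]
contact_force: [-0.1, -0.0, -0.9]
opening: 0.0251
```

```bash
cat >> h.py <<'E'
def held(save,zg):
    """held cartridge's offset along tool x, from body-top edge and grip top; zg = TCP height above underside"""
    im,c,P=grab("wrist",save);C=c["T_tool_cam"]
    def row(x,ty):
        p=C[:3,:3].T@(np.array([x,ty,0])-C[:3,3]);return c["cy"]+c["fy"]*p[1]/p[2]
    col=im[:,245:256].astype(int).mean(1)
    print("expect rows: body top edge",row(-.02,zg-.044),"grip far/near",row(-.013,zg-.068),row(.013,zg-.068),"px/mm",(row(.01,zg-.068)-row(0,zg-.068))/10)
    print([(r,col[r].astype(int).tolist()) for r in range(200,256,1)])
E
python3 - <<'E'
from h import *
o=ctrl.get_obs();print(tool(),o["contact_force"],o["opening"])
held("w8",.0464)
plan((.5436,.2403,.197),.105)
E
```

```text
[[ 0.1079 -0.0001  0.9942  0.4684]
 [-0.9942  0.0005  0.1079 -0.1442]
 [-0.0005 -1.     -0.      0.1967]
 [ 0.      0.      0.      1.    ]] [-0.1112 -0.0102 -0.8956] 0.025102426638693224
expect rows: body top edge 214.10165591209935 grip far/near 245.44356909835867 286.9882220520739 px/mm 1.5604021591097534
[(200, [6, 27, 58]), (201, [7, 15, 30]), (202, [11, 41, 85]), (203, [8, 44, 97]), (204, [6, 39, 84]), (205, [9, 17, 29]), (206, [9, 21, 48]), (207, [8, 47, 103]), (208, [9, 43, 94]), (209, [7, 38, 84]), (210, [10, 50, 107]), (211, [18, 76, 162]), (212, [23, 86, 177]), (213, [23, 88, 173]), (214, [22, 87, 172]), (215, [22, 87, 172]), (216, [23, 88, 173]), (217, [22, 87, 172]), (218, [22, 87, 172]), (219, [21, 87, 172]), (220, [20, 89, 177]), (221, [23, 83, 163]), (222, [59, 75, 100]), (223, [92, 91, 82]), (224, [87, 89, 86]), (225, [87, 89, 87]), (226, [87, 90, 87]), (227, [87, 90, 88]), (228, [87, 89, 88]), (229, [87, 90, 88]), (230, [87, 90, 87]), (231, [88, 90, 89]), (232, [87, 90, 88]), (233, [87, 90, 88]), (234, [87, 90, 88]), (235, [88, 92, 89]), (236, [87, 91, 89]), (237, [88, 91, 89]), (238, [88, 91, 89]), (239, [85, 88, 86]), (240, [94, 98, 96]), (241, [133, 137, 135]), (242, [164, 170, 166]), (243, [173, 179, 175]), (244, [171, 176, 172]), (245, [170, 175, 172]), (246, [170, 176, 172]), (247, [170, 175, 172]), (248, [169, 175, 171]), (249, [166, 171, 168]), (250, [167, 172, 169]), (251, [167, 172, 169]), (252, [149, 154, 151]), (253, [118, 122, 119]), (254, [122, 126, 123]), (255, [123, 127, 124])]
turn 0.003 shift [-374.5   -0.2  115.1] yaw now 0.108 tilt [-0.0004  0.0001]
```

Emit:
{"api": "jog_arm", "payload": {
  "moves": [
    [-20, 0, 6, 0, 0.003, 0],
    [-36, 0, 11, 0, 0, 0],
    [-36, 0, 11, 0, 0, 0],
    [-36, 0, 11, 0, 0, 0],
    [-36, 0, 11, 0, 0, 0],
    [-36, 0, 11, 0, 0, 0],
    [-36, 0, 11, 0, 0, 0],
    [-36, 0, 11, 0, 0, 0],
    [-36, 0, 11, 0, 0, 0],
    [-36, 0, 11, 0, 0, 0],
    [-29, 0, 10, 0, 0, 0],
    [0, 0, 0, 0, 0, 0]
  ]
}}

```text
t: 26.85
tool_pos: [0.545, 0.2416, 0.197]
tool_rot: [-1.257, 1.13, -1.129]
contact_force: [-0.3, -0.5, -1.1]
opening: 0.025
```

Emit:
{"api": "jog_arm", "payload": {
  "moves": [
    [0, 25, 0, 0, 0, 0],
    [0, 25, 0, 0, 0, 0],
    [0, 20, 0, 0, 0, 0],
    [0, 10, 0, 0, 0, 0],
    [0, 0, 0, 0, 0, 0],
    [0, 0, 0, 0, 0, 0],
    [0, 0, 0, 0, 0, 0]
  ]
}}

```text
t: 27.55
tool_pos: [0.546, 0.2386, 0.119]
tool_rot: [-1.253, 1.132, -1.135]
contact_force: [0.0, -0.1, -1.4]
opening: 0.0252
```

Run:
```python
from h import *
plan((.5438,.2385,.098),.105)
```

```text
turn -0.003 shift [-0.1 21.  -2.2] yaw now 0.102 tilt [-0.0005  0.0033]
```

Emit:
{"api": "jog_arm", "payload": {
  "moves": [
    [0, 5, -2, -0.003, -0.003, 0],
    [0, 5, 0, 0, 0, 0],
    [0, 5, 0, 0, 0, 0],
    [0, 5, 0, 0, 0, 0],
    [0, 0, 0, 0, 0, 0],
    [0, 0, 0, 0, 0, 0]
  ]
}}

```text
t: 28.15
tool_pos: [0.5433, 0.2385, 0.0994]
tool_rot: [-1.259, 1.133, -1.13]
contact_force: [-3.2, -1.4, 9.8]
opening: 0.0253
```

Run:
```python
from h import *
plan((.5438,.2385,.098),.105);o=ctrl.get_obs();print(o["contact_force"])
```

```text
turn 0.001 shift [0.  1.4 0.5] yaw now 0.106 tilt [-0.0001 -0.0025]
[-3.2285 -1.3741  9.8084]
```

Emit:
{"api": "jog_arm", "payload": {
  "moves": [
    [0.7, 0, -0.8, 0.002, 0, 0],
    [0, 2, 0, 0, 0, 0],
    [0, 2, 0, 0, 0, 0],
    [0, 0, 0, 0, 0, 0],
    [0, 0, 0, 0, 0, 0]
  ]
}}

```text
t: 28.65
tool_pos: [0.5436, 0.2384, 0.0991]
tool_rot: [-1.255, 1.131, -1.131]
contact_force: [-8.3, -1.7, 22.9]
opening: 0.0248
```

Run:
```python
from h import *
plan((.5438,.2385,.098),.105);o=ctrl.get_obs();print(o["contact_force"],o["wrist_torque"])
```

```text
turn 0.0 shift [-0.   1.1  0.2] yaw now 0.105 tilt [-0.0012  0.0013]
[-8.3283 -1.6641 22.9421] [-0.3991  2.3246  0.0154]
```

Emit:
{"api": "jog_arm", "payload": {
  "moves": [
    [0, -6, 0, 0, 0, 0],
    [0, -2, -1.5, 0, 0, 0],
    [0, 0, 0, 0, 0, 0],
    [0, 0, 0, 0, 0, 0]
  ]
}}

```text
t: 29.05
tool_pos: [0.5421, 0.2376, 0.1017]
tool_rot: [-1.254, 1.129, -1.132]
contact_force: [4.4, 0.8, 0.5]
opening: 0.025
```

Run:
```python
from h import *
plan((.5425,.238,.098),.105);o=ctrl.get_obs();print(tool(),o["contact_force"],o["wrist_torque"])
im,c,P=grab("wrist","w9");b=proj(c,P,[tool()[:3,3]])[0].astype(int);print(b)
x,y=b;cv2.imwrite("pics/w9c.png",cv2.resize(im[y-120:y+70,x-110:x+110],None,fx=3,fy=3))
```

```text
turn 0.0 shift [-0.4  3.7  0.4] yaw now 0.105 tilt [-0.0005  0.0033]
[[ 0.105   0.0033  0.9945  0.5421]
 [-0.9945  0.0009  0.105   0.2376]
 [-0.0005 -1.      0.0033  0.1017]
 [ 0.      0.      0.      1.    ]] [4.3674 0.7702 0.4697] [ 0.2488 -1.1222  0.058 ]
[249 245]
```

View pics/w9c.png

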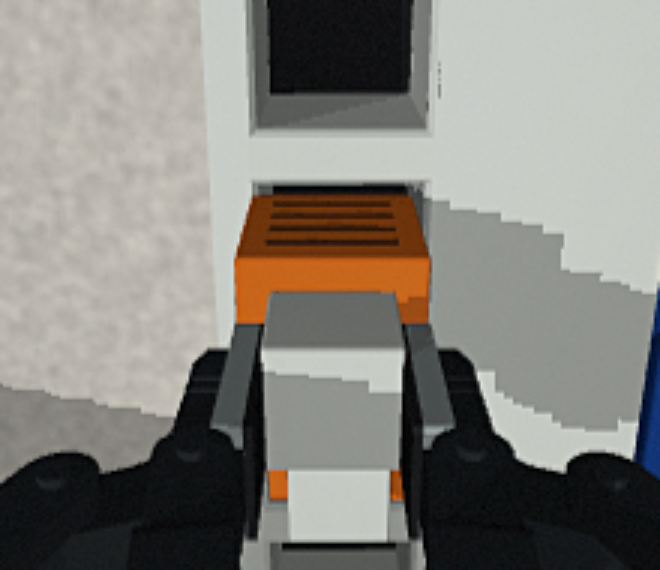

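Run:
```python
from h import *
im=cv2.imread("pics/w9.png")
c=ctrl.camera_params("wrist");C=c["T_tool_cam"]
def ct(u,v,ty):
    d=C[:3,:3]@np.array([(u-c["cx"])/c["fx"],-(v-c["cy"])/c["fy"],-1]);return np.round((C[:3,3]+d*((ty-C[1,3])/d[1]))*1000,1)
k=lambda x,y:(x/3+139,y/3+125)
print("body top edge L,R",ct(*k(236,257),.004),ct(*k(430,257),.004))
print("grip top L,R,near",ct(*k(264,345),-.020),ct(*k(406,345),-.020),ct(*k(335,470),-.020))
print("body bottom L,R",ct(*k(255,195),.044),ct(*k(414,195),.044))
print("socket mouth far L,R",ct(*k(252,182),.0467),ct(*k(430,182),.0467))
g=cv2.cvtColor(im,cv2.COLOR_BGR2GRAY)
print("row187",g[187,215:290].tolist());print("s1 far",[ct(*k(250,133),.0467),ct(*k(432,133),.0467)])
print("col",g[160:200,250].tolist())
h=cv2.cvtColor(im,cv2.COLOR_BGR2HSV)
for r in (192,196,200,205): 
    q=np.where((mask(im,"orange")[r]>0))[0];q=q[(q>200)&(q<300)];print(r,q.min(),q.max())
```

```text
body top edge L,R [-21.5   4.  -18.8] [-21.5   4.   19.9]
grip top L,R,near [-15.3 -20.  -11.5] [-15.3 -20.   13.2] [ 10.7 -20.    0.9]
body bottom L,R [-21.   44.  -18.7] [-20.9  44.   20.6]
socket mouth far L,R [-23.5  46.7 -19.6] [-23.4  46.7  24.8]
row187 [203, 202, 203, 202, 201, 203, 206, 209, 124, 134, 74, 73, 77, 79, 80, 0, 0, 0, 0, 0, 1, 0, 0, 0, 0, 0, 0, 0, 1, 1, 0, 1, 2, 0, 1, 1, 0, 1, 0, 1, 0, 0, 0, 0, 4, 2, 6, 2, 4, 4, 2, 4, 7, 2, 3, 6, 6, 0, 2, 36, 65, 63, 129, 106, 120, 145, 197, 193, 206, 203, 202, 201, 202, 202, 204]
s1 far [array([-36. ,  46.7, -19.7]), array([-36. ,  46.7,  24.7])]
col [90, 90, 95, 106, 105, 104, 102, 114, 156, 178, 183, 204, 202, 201, 201, 202, 200, 198, 201, 201, 203, 201, 202, 204, 200, 153, 99, 1, 9, 26, 54, 65, 40, 35, 70, 63, 39, 32, 67, 55]
192 223 276
196 221 277
200 220 278
205 219 279
```

Emit:
{"api": "jog_arm", "payload": {
  "moves": [
    [-0.6, -2, 1.7, -0.003, 0, 0],
    [0, 0, 0, 0, 0, 0],
    [0, 0, 0, 0, 0, 0],
    [0, 0, 0, 0, 0, 0]
  ]
}}

```text
t: 29.5
tool_pos: [0.5424, 0.2379, 0.1028]
tool_rot: [-1.26, 1.134, -1.13]
contact_force: [4.8, -0.3, -1.6]
opening: 0.0247
```

Emit:
{"api": "jog_arm", "payload": {
  "moves": [
    [0, 3, 0, 0, 0, 0],
    [0, 3, 0, 0, 0, 0],
    [0, 0, 0, 0, 0, 0],
    [0, 0, 0, 0, 0, 0]
  ]
}}

```text
t: 29.9
tool_pos: [0.5427, 0.2383, 0.0995]
tool_rot: [-1.26, 1.134, -1.13]
contact_force: [-0.5, -1.3, 9.8]
opening: 0.025
```

Run:
```python
from h import *
plan((.5438,.2382,.098),.105);o=ctrl.get_obs();print(o["contact_force"],o["wrist_torque"])
```

```text
turn 0.0 shift [0.2 1.5 1.1] yaw now 0.105 tilt [-0.0001 -0.0034]
[-0.498  -1.3074  9.8253] [-0.2612  0.2801  0.0006]
```

Emit:
{"api": "jog_arm", "payload": {
  "moves": [
    [0, -9, 0, 0.0035, 0, 0],
    [0, 0, 1.2, 0, 0, 0],
    [0, 0, 0, 0, 0, 0],
    [0, 0, 0, 0, 0, 0],
    [0, 0, 0, 0, 0, 0]
  ]
}}

```text
t: 30.4
tool_pos: [0.5426, 0.2381, 0.1051]
tool_rot: [-1.259, 1.133, -1.13]
contact_force: [0.0, -0.8, -2.5]
opening: 0.0251
```

Run:
```python
from h import *
plan((.5438,.2382,.098),.105);o=ctrl.get_obs();print(o["contact_force"],o["wrist_torque"])
im,c,P=grab("wrist","w10")
C=c["T_tool_cam"];zt=tool()[2,3]
def ct(u,v,ty):
    d=C[:3,:3]@np.array([(u-c["cx"])/c["fx"],-(v-c["cy"])/c["fy"],-1]);return np.round((C[:3,3]+d*((ty-C[1,3])/d[1]))*1000,1)
g=cv2.cvtColor(im,cv2.COLOR_BGR2GRAY);o=mask(im,"orange")
for r in range(178,204,2):
    q=np.where(o[r])[0];q=q[(q>200)&(q<300)];print(r,(q.min(),q.max()) if len(q) else None,g[r,216:226].tolist(),g[r,272:288].tolist())
print("col",g[165:200,250].tolist())
for r in(205,):
    q=np.where(o[r])[0];q=q[(q>200)&(q<300)];print(ct(q.min()-.5,r,.0),ct(q.max()+.5,r,0.))
```

```text
turn 0.0 shift [-0.   7.1  1.2] yaw now 0.105 tilt [ 0.0002 -0.0024]
[ 0.0032 -0.7939 -2.5001] [ 0.0062 -0.0401 -0.0065]
178 None [203, 203, 204, 203, 205, 202, 202, 202, 202, 201] [202, 202, 202, 203, 203, 202, 202, 203, 202, 201, 203, 204, 203, 204, 203, 203]
180 None [203, 203, 203, 203, 203, 203, 202, 203, 202, 201] [203, 201, 203, 201, 204, 202, 202, 202, 201, 202, 204, 203, 204, 203, 203, 203]
182 None [204, 203, 204, 203, 203, 202, 203, 204, 203, 203] [206, 204, 206, 206, 205, 206, 205, 204, 203, 203, 203, 203, 203, 202, 204, 203]
184 None [203, 203, 203, 204, 205, 206, 206, 153, 163, 164] [167, 165, 163, 170, 166, 165, 162, 164, 169, 186, 205, 204, 203, 204, 205, 204]
186 None [203, 204, 203, 204, 203, 207, 210, 124, 137, 85] [9, 1, 76, 129, 105, 121, 120, 137, 199, 190, 205, 203, 204, 203, 204, 204]
188 None [203, 203, 206, 203, 204, 206, 212, 133, 140, 93] [20, 12, 85, 68, 68, 115, 60, 146, 203, 192, 207, 206, 204, 203, 204, 203]
190 (np.int64(226), np.int64(274)) [204, 203, 204, 204, 205, 210, 208, 95, 88, 54] [54, 50, 57, 69, 67, 71, 64, 72, 109, 186, 196, 193, 193, 193, 
[... 439 characters left out ...]
133, 154, 151, 149, 149, 147, 151]
198 (np.int64(221), np.int64(277)) [203, 205, 206, 212, 163, 50, 62, 63, 67, 62] [68, 63, 66, 64, 63, 64, 58, 109, 116, 134, 154, 150, 149, 149, 150, 148]
200 (np.int64(220), np.int64(278)) [203, 204, 209, 206, 88, 57, 62, 64, 64, 65] [65, 63, 65, 65, 66, 64, 59, 101, 115, 136, 153, 149, 149, 149, 149, 150]
202 (np.int64(220), np.int64(278)) [203, 207, 214, 166, 51, 61, 65, 66, 64, 67] [64, 66, 64, 63, 65, 65, 62, 76, 120, 144, 152, 150, 149, 150, 150, 149]
col [103, 97, 130, 184, 181, 194, 204, 201, 202, 202, 201, 202, 201, 202, 202, 202, 202, 205, 200, 167, 100, 1, 11, 15, 27, 55, 66, 34, 34, 67, 62, 36, 36, 71, 65]
[-26.8   0.  -17.7] [-26.8   0.   17.6]
```

Emit:
{"api": "jog_arm", "payload": {
  "moves": [
    [0, 0, 2.1, 0.0024, 0, 0],
    [0, 0, 0, 0, 0, 0],
    [0, 0, 0, 0, 0, 0],
    [0, 0, 0, 0, 0, 0]
  ]
}}

```text
t: 30.85
tool_pos: [0.5456, 0.2385, 0.1062]
tool_rot: [-1.255, 1.13, -1.132]
contact_force: [-0.0, 0.3, -1.8]
opening: 0.0247
```

Emit:
{"api": "jog_arm", "payload": {
  "moves": [
    [0, 4, 0, 0, 0, 0],
    [0, 4, 0, 0, 0, 0],
    [0, 3, 0, 0, 0, 0],
    [0, 0, 0, 0, 0, 0],
    [0, 0, 0, 0, 0, 0]
  ]
}}

```text
t: 31.35
tool_pos: [0.5455, 0.2384, 0.0949]
tool_rot: [-1.256, 1.13, -1.132]
contact_force: [-0.2, 0.0, -0.8]
opening: 0.025
```

Run:
```python
from h import *
plan((.5447,.2382,.098),.105);o=ctrl.get_obs();print(o["contact_force"],o["wrist_torque"])
```

```text
turn 0.0 shift [ 0.1 -3.1 -0.8] yaw now 0.105 tilt [0.     0.0019]
[-0.2409  0.0149 -0.8048] [ 0.0095 -0.0568  0.003 ]
```

Emit:
{"api": "jog_arm", "payload": {
  "moves": [
    [0, 6, -0.5, 0, 0, 0],
    [0, 8, 0, 0, 0, 0],
    [0, 8, 0, 0, 0, 0],
    [0, 8, 0, 0, 0, 0],
    [0, 4, 0, 0, 0, 0],
    [0, 3, 0, 0, 0, 0],
    [0, 0, 0, 0, 0, 0],
    [0, 0, 0, 0, 0, 0]
  ]
}}

```text
t: 32.15
tool_pos: [0.5455, 0.2386, 0.06]
tool_rot: [-1.256, 1.13, -1.132]
contact_force: [-5.5, -1.3, 9.4]
opening: 0.0251
```

Emit:
{"api": "jog_arm", "payload": {
  "moves": [
    [0, 0, 0, 0, 0, 0],
    [0, 0, 0, 0, 0, 0],
    [0, 0, 0, 0, 0, 0],
    [0, -25, 0, 0, 0, 0],
    [0, -40, 0, 0, 0, 0],
    [0, -40, 0, 0, 0, 0],
    [0, -35, 0, 0, 0, 0],
    [30, 0, -2, 0, 0, 0],
    [44, 0, -2, 0, 0, 0],
    [44, 0, -2, 0, 0, 0],
    [44, 0, -2, 0, 0, 0],
    [44, 0, -2, 0, 0, 0]
  ],
  "grip": 45
}}

```text
t: 33.35
tool_pos: [0.5565, 0.0308, 0.1981]
tool_rot: [-1.255, 1.129, -1.132]
contact_force: [0.8, 0.3, 0.7]
opening: 0.045
```

Emit:
{"api": "jog_arm", "payload": {
  "moves": [
    [44, 0, -2, 0, 0, 0],
    [44, 0, -2, 0, 0, 0],
    [44, 0, -2, 0, 0, 0],
    [44, 0, -2, 0, 0, 0],
    [44, 0, -2, 0, 0, 0],
    [44, 0, -2, 0, 0, 0],
    [44, 0, -2, 0, 0, 0],
    [44, 0, -2, 0, 0, 0],
    [24, 0, -1, 0, -0.075, 0],
    [0, 0, 0, 0, -0.15, 0],
    [0, 0, 0, 0, 0, 0],
    [0, 0, 0, 0, 0, 0]
  ]
}}

```text
t: 34.55
tool_pos: [0.5791, -0.343, 0.1977]
tool_rot: [-1.345, 0.964, -0.966]
contact_force: [-0.0, 0.8, -0.2]
opening: 0.0449
```

Run:
```python
from h import *
im,c,P=grab("wrist","w11")
top(im,c,P,(.580,-.343),rad=35);plan((.580,-.343,.1),.33)
for a,ce,bb,m in blobs(mask(im,"orange"),150):print(a,ce,cast(c,P,ce,.03))
```

```text
px [249 182] 46 [241.2 180.8] centre [ 0.5705 -0.3438] rect [ 576.8 -346.7] [19.2 22.6] ang 0.326
turn -0.002 shift [ 0.5 97.8  0.7] yaw now 0.328 tilt [0.0001 0.0022]
548 [248.635  171.6861] [[ 0.5779 -0.3412  0.03  ]]
731 [468.6197 256.2257] [[ 0.8974 -0.3576  0.03  ]]
```

View pics/w11.png

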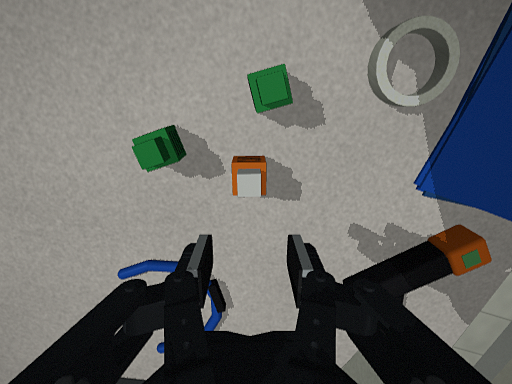

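Emit:
{"api": "jog_arm", "payload": {
  "moves": [
    [1.2, 35, 0, -0.002, 0, 0],
    [0, 35, 0, 0, 0, 0],
    [0, 35, 0, 0, 0, 0],
    [0, 30, 0, 0, 0, 0],
    [0, 15, 0, 0, 0, 0],
    [0, 0, 0, 0, 0, 0],
    [0, 0, 0, 0, 0, 0]
  ]
}}

```text
t: 35.3
tool_pos: [0.5805, -0.3446, 0.0494]
tool_rot: [-1.347, 0.961, -0.965]
contact_force: [0.5, -0.2, 0.7]
opening: 0.0448
```

Emit:
{"api": "jog_arm", "payload": {
  "moves": [
    [0, 0, 0, 0, 0, 0],
    [0, 0, 0, 0, 0, 0],
    [0, 0, 0, 0, 0, 0],
    [0, 0, 0, 0, 0, 0],
    [0, 0, 0, 0, 0, 0],
    [0, 0, 0, 0, 0, 0]
  ],
  "grip": 18
}}

```text
t: 35.9
tool_pos: [0.581, -0.3455, 0.051]
tool_rot: [-1.348, 0.959, -0.967]
contact_force: [-0.6, 0.9, 6.1]
opening: 0.0248
```

Emit:
{"api": "jog_arm", "payload": {
  "moves": [
    [0, -20, 0, 0, 0, 0],
    [0, -40, 0, 0, 0, 0],
    [0, -45, 0, 0, 0, 0],
    [0, -45, 0, 0, 0, 0],
    [0, 0, 0, 0, 0.115, 0],
    [0, 0, 0, 0, 0.11, 0],
    [0, 0, 0, 0, 0, 0],
    [0, 0, 0, 0, 0, 0]
  ]
}}

```text
t: 36.7
tool_pos: [0.5793, -0.3441, 0.1974]
tool_rot: [-1.258, 1.13, -1.129]
contact_force: [-0.2, -0.4, -2.0]
opening: 0.0251
```

Run:
```python
from h import *
o=ctrl.get_obs();print(tool(),o["contact_force"],o["opening"])
held("w12",.048)
plan((.5563,.1289,.197),.105)
```

```text
[[ 0.1072 -0.0004  0.9942  0.5793]
 [-0.9942  0.0004  0.1072 -0.3441]
 [-0.0004 -1.     -0.0003  0.1974]
 [ 0.      0.      0.      1.    ]] [-0.2368 -0.4295 -1.9769] 0.025079264655779816
expect rows: body top edge 213.01267409959846 grip far/near 243.85319194063652 285.0631195771759 px/mm 1.5482286829449208
[(200, [4, 35, 78]), (201, [9, 11, 14]), (202, [12, 28, 58]), (203, [9, 47, 103]), (204, [7, 41, 90]), (205, [6, 24, 52]), (206, [9, 14, 26]), (207, [12, 39, 80]), (208, [7, 45, 100]), (209, [8, 42, 94]), (210, [10, 46, 99]), (211, [14, 64, 139]), (212, [23, 86, 178]), (213, [24, 90, 175]), (214, [23, 88, 174]), (215, [24, 88, 174]), (216, [23, 87, 173]), (217, [23, 88, 173]), (218, [22, 88, 173]), (219, [22, 88, 174]), (220, [21, 88, 176]), (221, [19, 85, 171]), (222, [55, 82, 132]), (223, [94, 91, 79]), (224, [88, 90, 86]), (225, [87, 90, 88]), (226, [86, 90, 87]), (227, [87, 90, 88]), (228, [88, 91, 88]), (229, [88, 91, 89]), (230, [88, 92, 89]), (231, [88, 92, 89]), (232, [88, 91, 89]), (233, [88, 91, 89]), (234, [89, 92, 89]), (235, [89, 92, 90]), (236, [88, 91, 89]), (237, [85, 88, 85]), (238, [82, 85, 83]), (239, [80, 83, 81]), (240, [96, 99, 97]), (241, [137, 141, 138]), (242, [166, 171, 167]), (243, [174, 179, 176]), (244, [171, 176, 172]), (245, [170, 176, 172]), (246, [170, 175, 172]), (247, [171, 177, 173]), (248, [172, 177, 173]), (249, [170, 175, 171]), (250, [146, 151, 147]), (251, [120, 124, 121]), (252, [124, 127, 125]), (253, [124, 129, 126]), (254, [124, 128, 125]), (255, [124, 128, 125])]
turn 0.002 shift [-472.8    0.3   26.7] yaw now 0.107 tilt [-0.0005 -0.0005]
```

Emit:
{"api": "jog_arm", "payload": {
  "moves": [
    [-25, 0, 2, 0, 0.002, 0],
    [-40, 0, 2, 0, 0, 0],
    [-44, 0, 2, 0, 0, 0],
    [-44, 0, 3, 0, 0, 0],
    [-44, 0, 3, 0, 0, 0],
    [-44, 0, 3, 0, 0, 0],
    [-44, 0, 3, 0, 0, 0],
    [-44, 0, 2, 0, 0, 0],
    [-44, 0, 2, 0, 0, 0],
    [-44, 0, 2, 0, 0, 0],
    [-35, 0, 2, 0, 0, 0],
    [-20.5, 0, 1, 0, 0, 0]
  ]
}}

```text
t: 37.95
tool_pos: [0.557, 0.1311, 0.1975]
tool_rot: [-1.258, 1.13, -1.13]
contact_force: [-0.2, -0.3, -2.3]
opening: 0.0249
```

Emit:
{"api": "jog_arm", "payload": {
  "moves": [
    [0, 25, 0, 0, 0, 0],
    [0, 25, 0, 0, 0, 0],
    [0, 20, 0, 0, 0, 0],
    [0, 12, 0, 0, 0, 0],
    [0, 0, 0, 0, 0, 0],
    [0, 0, 0, 0, 0, 0],
    [0, 0, 0, 0, 0, 0]
  ]
}}

```text
t: 38.65
tool_pos: [0.5589, 0.1284, 0.1176]
tool_rot: [-1.254, 1.13, -1.134]
contact_force: [0.8, -1.0, -1.5]
opening: 0.0249
```

Run:
```python
from h import *
plan((.5564,.1286,.098),.105);print(ctrl.get_obs()["contact_force"])
```

```text
turn -0.002 shift [-0.5 19.6 -2.5] yaw now 0.103 tilt [0.0004 0.0031]
[ 0.809  -0.9641 -1.5161]
```

Emit:
{"api": "jog_arm", "payload": {
  "moves": [
    [-0.3, 6, -1.8, -0.002, -0.002, 0],
    [0, 5, 0, 0, 0, 0],
    [0, 0, 0, 0, 0, 0],
    [0, 0, 0, 0, 0, 0],
    [0, 0, 0, 0, 0, 0]
  ]
}}

```text
t: 39.15
tool_pos: [0.5561, 0.1285, 0.105]
tool_rot: [-1.258, 1.132, -1.131]
contact_force: [-0.4, -0.1, -2.3]
opening: 0.0247
```

Run:
```python
from h import *
plan((.5564,.1286,.098),.105);print(ctrl.get_obs()["contact_force"])
im,c,P=grab("wrist","w13")
g=cv2.cvtColor(im,cv2.COLOR_BGR2GRAY);o=mask(im,"orange")
for r in range(182,202,3):
    q=np.where(o[r])[0];q=q[(q>200)&(q<300)];print(r,(q.min(),q.max()) if len(q) else None,g[r,216:230].tolist(),g[r,270:288].tolist())
```

```text
turn 0.0 shift [-0.1  7.   0.4] yaw now 0.105 tilt [ 0.0003 -0.0015]
[-0.4074 -0.0673 -2.2532]
182 None [146, 146, 147, 146, 146, 147, 145, 147, 147, 146, 149, 149, 146, 147] [148, 148, 148, 149, 147, 148, 148, 147, 150, 148, 149, 148, 148, 149, 148, 148, 150, 148]
185 None [148, 146, 147, 148, 144, 142, 144, 145, 147, 145, 145, 147, 147, 146] [148, 148, 146, 147, 148, 147, 146, 146, 147, 147, 150, 149, 150, 148, 149, 149, 149, 147]
188 None [146, 146, 147, 149, 144, 134, 127, 74, 78, 79, 81, 110, 0, 1] [0, 5, 79, 65, 64, 63, 65, 104, 113, 133, 151, 149, 149, 148, 149, 148, 147, 148]
191 (np.int64(223), np.int64(273)) [149, 147, 146, 149, 148, 83, 82, 54, 44, 45, 45, 46, 52, 56] [62, 58, 56, 55, 62, 69, 69, 107, 115, 136, 151, 148, 149, 148, 148, 149, 149, 147]
194 (np.int64(222), np.int64(274)) [147, 147, 147, 153, 122, 45, 56, 53, 55, 55, 56, 55, 48, 24] [56, 57, 54, 56, 52, 59, 68, 122, 113, 143, 151, 151, 147, 148, 148, 149, 148, 150]
197 (np.int64(220), np.int64(275)) [147, 148, 151, 159, 59, 50, 56, 56, 55, 55, 58, 58, 20, 23] [55, 57, 58, 57, 53, 54, 59, 122, 113, 141, 151, 148, 148, 148, 149, 149, 147, 148]
200 (np.int64(220), np.int64(276)) [148, 149, 154, 58, 50, 55, 56, 58, 57, 55, 58, 57, 55, 50] [59, 56, 55, 58, 55, 52, 52, 77, 117, 155, 150, 150, 147, 148, 148, 149, 147, 149]
```

Emit:
{"api": "jog_arm", "payload": {
  "moves": [
    [0, 0, 1.2, 0.001, 0, 0],
    [0, 0, 0, 0, 0, 0],
    [0, 0, 0, 0, 0, 0],
    [0, 3, 0, 0, 0, 0],
    [0, 4, 0, 0, 0, 0],
    [0, 2, 0, 0, 0, 0],
    [0, 0, 0, 0, 0, 0],
    [0, 0, 0, 0, 0, 0]
  ]
}}

```text
t: 40.0
tool_pos: [0.5571, 0.1286, 0.0957]
tool_rot: [-1.258, 1.132, -1.131]
contact_force: [0.4, -0.4, -1.3]
opening: 0.0249
```

Emit:
{"api": "jog_arm", "payload": {
  "moves": [
    [0, 6, 0, 0, 0, 0],
    [0, 8, 0, 0, 0, 0],
    [0, 8, 0, 0, 0, 0],
    [0, 7, 0, 0, 0, 0],
    [0, 4, 0, 0, 0, 0],
    [0, 3, 0, 0, 0, 0],
    [0, 0, 0, 0, 0, 0],
    [0, 0, 0, 0, 0, 0]
  ]
}}

```text
t: 40.8
tool_pos: [0.5575, 0.1287, 0.062]
tool_rot: [-1.258, 1.132, -1.131]
contact_force: [-5.3, -0.5, 9.7]
opening: 0.0248
```

Emit:
{"api": "jog_arm", "payload": {
  "moves": [
    [0, 0, 0, 0, 0, 0],
    [0, 0, 0, 0, 0, 0],
    [0, 0, 0, 0, 0, 0],
    [0, -25, 0, 0, 0, 0],
    [0, -45, 0, 0, 0, 0],
    [0, -45, 0, 0, 0, 0],
    [-10, -45, 5, 0, 0, 0],
    [-10, -45, 5, 0, 0, 0],
    [-10, -22, 5, 0, 0, 0],
    [0, 0, 0, 0, 0, 0],
    [0, 0, 0, 0, 0, 0]
  ],
  "grip": 45
}}

```text
t: 41.9
tool_pos: [0.569, 0.1601, 0.2864]
tool_rot: [-1.258, 1.131, -1.131]
contact_force: [0.6, -0.1, -0.3]
opening: 0.0452
```

Run:
```python
from h import *
im,c,P=grab("wrist","w14");print(tool())
a=im[0:250,150:350];s,_,_=grab("side");b=s[200:384,90:290]
cv2.imwrite("pics/v14.png",np.hstack([cv2.resize(a,(384,480)),cv2.resize(b,(416,480))]))
s0,c0,P0=grab("scene")
for k in("orange","green"):
    for A,ce,bb,m in blobs(mask(s0,k)):print(k,A,ce,cast(c0,P0,ce,.03 if k=="orange" else .04)[0])
plan((.6421,.2205,.15),.105)
```

```text
[[ 0.105  -0.0033  0.9945  0.5683]
 [-0.9945 -0.001   0.105   0.1598]
 [ 0.0007 -1.     -0.0034  0.2849]
 [ 0.      0.      0.      1.    ]]
orange 56 [311.4464 221.75  ] [0.5499 0.1234 0.03  ]
orange 61 [336.4098 223.377 ] [0.5432 0.1823 0.03  ]
orange 52 [360.1346 224.9808] [0.537  0.2381 0.03  ]
orange 577 [ 59.7262 321.747 ] [ 0.8876 -0.3523  0.03  ]
green 294 [135.0816 167.534 ] [ 0.4772 -0.3439  0.04  ]
green 322 [160.1988 204.2547] [ 0.5761 -0.2427  0.04  ]
turn -0.0 shift [-52.8 134.1  80.1] yaw now 0.105 tilt [ 0.0007 -0.005 ]
```

View pics/v14.png

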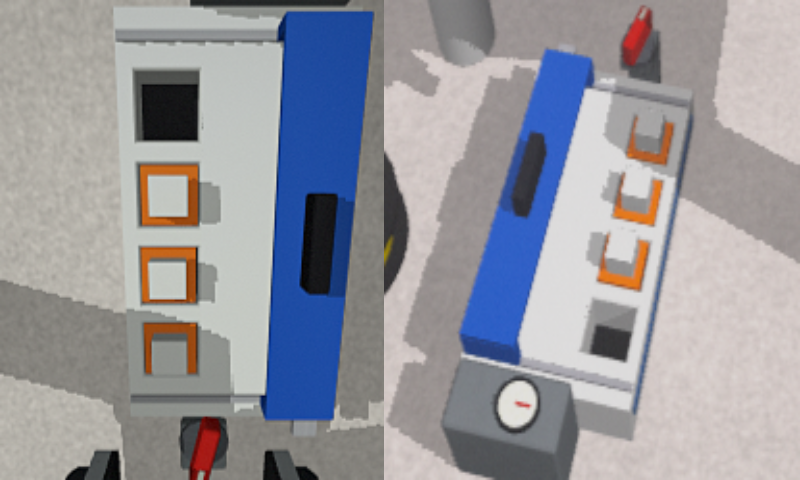

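Emit:
{"api": "jog_arm", "payload": {
  "moves": [
    [-18, 10, 27, 0.004, 0, 0],
    [-18, 20, 27, 0, 0, 0],
    [-17, 30, 26, 0, 0, 0],
    [0, 35, 0, 0, 0, 0],
    [0, 35, 0, 0, 0, 0],
    [0, 30, 0, 0, 0, 0],
    [0, 18, 0, 0, 0, 0],
    [0, 7, 0, 0, 0, 0],
    [0, 0, 0, 0, 0, 0],
    [0, 0, 0, 0, 0, 0]
  ]
}}

```text
t: 43.05
tool_pos: [0.6447, 0.2213, 0.1038]
tool_rot: [-1.252, 1.127, -1.134]
contact_force: [-0.5, -0.2, 1.1]
opening: 0.0453
```

Emit:
{"api": "jog_arm", "payload": {
  "moves": [
    [0, 0, 0, 0, 0, 0],
    [0, 0, 0, 0, 0, 0],
    [0, 0, 0, 0, 0, 0],
    [0, 0, 0, 0, 0, 0],
    [0, 0, 0, 0, 0, 0],
    [0, 0, 0, 0, 0, 0]
  ],
  "grip": 9,
  "grip_force": 40
}}

```text
t: 43.65
tool_pos: [0.6419, 0.2212, 0.1042]
tool_rot: [-1.259, 1.132, -1.131]
contact_force: [-9.3, -2.1, 9.5]
opening: 0.013
```

Emit:
{"api": "jog_arm", "payload": {
  "moves": [
    [0, 0, -5, 0, 0, 0],
    [0, 0, -10, 0, 0, 0],
    [0, 0, -10, 0, 0, 0],
    [0, 0, -10, 0, 0, 0],
    [0, 0, -10, 0, 0, 0],
    [0, 0, -10, 0, 0, 0],
    [0, 0, -10, 0, 0, 0],
    [0, 0, -10, 0, 0, 0],
    [0, 0, -8, 0, 0, 0],
    [0, 0, -5, 0, 0, 0],
    [0, 0, 0, 0, 0, 0]
  ]
}}

```text
t: 44.75
tool_pos: [0.5563, 0.2121, 0.1041]
tool_rot: [-1.252, 1.127, -1.134]
contact_force: [-1.4, -0.2, 8.7]
opening: 0.0126
```

Emit:
{"api": "jog_arm", "payload": {
  "moves": [
    [0, 0, -3, 0, 0, 0],
    [0, 0, -3, 0, 0, 0],
    [0, 0, -3, 0, 0, 0],
    [0, 0, -2, 0, 0, 0],
    [0, 0, -1, 0, 0, 0],
    [0, 0, 0, 0, 0, 0],
    [0, 0, 0, 0, 0, 0]
  ]
}}

```text
t: 45.45
tool_pos: [0.5472, 0.2111, 0.1042]
tool_rot: [-1.247, 1.123, -1.137]
contact_force: [7.5, 0.4, 3.1]
opening: 0.0131
```

Emit:
{"api": "jog_arm", "payload": {
  "moves": [
    [0, 0, -1, 0, 0, 0],
    [0, 0, -1, 0, 0, 0],
    [0, 0, 0, 0, 0, 0],
    [0, 0, 0, 0, 0, 0]
  ]
}}

```text
t: 45.85
tool_pos: [0.5471, 0.2111, 0.1042]
tool_rot: [-1.242, 1.12, -1.139]
contact_force: [16.5, 2.6, -2.1]
opening: 0.0127
```

Emit:
{"api": "jog_arm", "payload": {
  "moves": [
    [0, 0, 2, 0, 0, 0],
    [0, 0, 0, 0, 0, 0]
  ]
}}

```text
t: 46.05
tool_pos: [0.5472, 0.2112, 0.1042]
tool_rot: [-1.247, 1.123, -1.137]
contact_force: [7.6, 0.2, 2.7]
opening: 0.0129
```

Emit:
{"api": "jog_arm", "payload": {
  "moves": [
    [0, 0, 0, 0, 0, 0],
    [0, 0, 0, 0, 0, 0],
    [0, 0, 0, 0, 0, 0],
    [0, -26, 0, 0, 0, 0],
    [0, -35, 0, 0, 0, 0],
    [0, -35, 0, 0, 0, 0],
    [36, 0, 6, 0, 0, 0],
    [36, 0, 6, 0, 0, 0],
    [36, 0, 6, 0, 0.077, 0],
    [30, 0, 4, 0, 0.15, 0],
    [0, 0, 0, 0, 0, 0],
    [0, 0, 0, 0, 0, 0]
  ],
  "grip": 45
}}

```text
t: 47.25
tool_pos: [0.5774, 0.075, 0.1972]
tool_rot: [-1.147, 1.297, -1.299]
contact_force: [-0.6, 0.4, 0.3]
opening: 0.0449
```

Run:
```python
from h import *
plan((.587,.0719,.107),-.122)
im,c,P=grab("wrist","w15")
print(ctrl.get_obs()["q"])
for a,ce,bb,m in blobs(mask(im,"red")):
    r=cv2.minAreaRect((cast(c,P,np.argwhere(m)[:,::-1],.123)[:,:2]*1000).astype(np.float32));print(a,ce,r)
for a,ce,bb,m in blobs(mask(im,"blue"),2000):
    cn=cv2.findContours(m.astype(np.uint8),0,2)[0][0];q=cv2.approxPolyDP(cv2.convexHull(cn),8,True)[:,0];print(q.tolist(),cast(c,P,q,.089))
```

```text
turn 0.0 shift [ 2.  90.2  9.9] yaw now -0.122 tilt [-0.0007  0.002 ]
[ 0.0023 -0.0265  1.7502  0.0005  1.4156  0.123 ]
674 [260.4214 195.7953] ((587.7728271484375, 76.80204010009766), (49.28468704223633, 11.67299747467041), 83.30047607421875)
[[152, 0], [215, 1], [249, 177], [207, 185]] [[0.5199 0.243  0.089 ]
 [0.5698 0.2362 0.089 ]
 [0.5788 0.0876 0.089 ]
 [0.5365 0.0846 0.089 ]]
[[511, 219], [511, 351], [466, 361], [405, 306], [406, 237]] [[ 0.843   0.0094  0.089 ]
 [ 0.8792 -0.1795  0.089 ]
 [ 0.8252 -0.19    0.089 ]
 [ 0.7414 -0.0911  0.089 ]
 [ 0.7363  0.0014  0.089 ]]
```

View pics/w15.png

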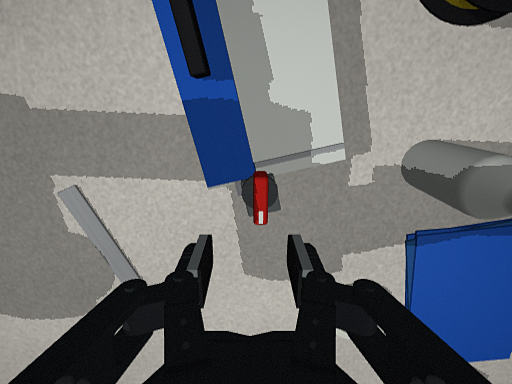

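Emit:
{"api": "jog_arm", "payload": {
  "moves": [
    [2, 30, 10, 0, 0, 0],
    [0, 30, 0, 0, 0, 0],
    [0, 30, 0, 0, 0, 0],
    [0, 0, 0, 0, 0, 0],
    [0, 0, 0, 0, 0, 0]
  ]
}}

```text
t: 47.8
tool_pos: [0.5874, 0.0731, 0.1077]
tool_rot: [-1.148, 1.296, -1.298]
contact_force: [1.3, 0.1, 0.8]
opening: 0.0449
```

Emit:
{"api": "jog_arm", "payload": {
  "moves": [
    [0, 0, 0, 0, 0, 0],
    [0, 0, 0, 0, 0, 0],
    [0, 0, 0, 0, 0, 0],
    [0, 0, 0, 0, 0, 0],
    [0, 0, 0, 0, 0, 0],
    [0, 0, 0, 0, 0, 0]
  ],
  "grip": 8,
  "grip_force": 30
}}

```text
t: 48.4
tool_pos: [0.5873, 0.0727, 0.1104]
tool_rot: [-1.148, 1.297, -1.298]
contact_force: [-9.2, 1.9, 8.1]
opening: 0.0123
```

Emit:
{"api": "jog_arm", "payload": {
  "moves": [
    [0, 0, 0, 0, 0.12, 0],
    [0, 0, 0, 0, 0.125, 0],
    [0, 0, 0, 0, 0.125, 0],
    [0, 0, 0, 0, 0.125, 0],
    [0, 0, 0, 0, 0.125, 0],
    [0, 0, 0, 0, 0.125, 0],
    [0, 0, 0, 0, 0.125, 0],
    [0, 0, 0, 0, 0.125, 0],
    [0, 0, 0, 0, 0.125, 0],
    [0, 0, 0, 0, 0.1, 0],
    [0, 0, 0, 0, 0, 0],
    [0, 0, 0, 0, 0, 0]
  ]
}}

```text
t: 49.6
tool_pos: [0.5869, 0.0729, 0.1104]
tool_rot: [-0.241, 2.101, -2.099]
contact_force: [-9.4, 1.9, 8.1]
opening: 0.0121
```

Run:
```python
from h import *
o=ctrl.get_obs();print(tool(),yaw(tool())+np.pi/2-.105,o["contact_force"],o["wrist_torque"],o["opening"])
```

```text
[[-0.9738  0.0005  0.2272  0.5869]
 [-0.2272  0.0011 -0.9738  0.0729]
 [-0.0008 -1.     -0.001   0.1104]
 [ 0.      0.      0.      1.    ]] 0.12424945710654665 [-9.3703  1.9437  8.0769] [ 0.3091  1.6273 -0.0616] 0.01212260820586074
```

Emit:
{"api": "jog_arm", "payload": {
  "moves": [
    [0, 0, 0, 0, 0.05, 0],
    [0, 0, 0, 0, 0.05, 0],
    [0, 0, 0, 0, 0.03, 0],
    [0, 0, 0, 0, 0.03, 0],
    [0, 0, 0, 0, 0, 0],
    [0, 0, 0, 0, 0, 0]
  ]
}}

```text
t: 50.2
tool_pos: [0.5869, 0.0729, 0.1104]
tool_rot: [-0.077, 2.186, -2.184]
contact_force: [-9.1, 2.2, 8.3]
opening: 0.0124
```

Run:
```python
from h import *
o=ctrl.get_obs();print(yaw(tool())+np.pi/2-.105,o["contact_force"],o["wrist_torque"],o["opening"])
```

```text
-0.03376005601853495 [-9.1215  2.2457  8.2524] [0.302  1.6043 0.5068] 0.012416871086238361
```

Emit:
{"api": "jog_arm", "payload": {
  "moves": [
    [0, 0, 0, 0, -0.025, 0],
    [0, 0, 0, 0, 0, 0]
  ]
}}

```text
t: 50.4
tool_pos: [0.5869, 0.0729, 0.1104]
tool_rot: [-0.103, 2.173, -2.171]
contact_force: [-9.7, 2.8, 9.1]
opening: 0.0117
```

Emit:
{"api": "jog_arm", "payload": {
  "moves": [
    [0, 0, 0, 0, 0, 0],
    [0, 0, 0, 0, 0, 0],
    [0, 0, 0, 0, 0, 0],
    [0, -30, 0, 0, 0, 0],
    [0, -45, 0, 0, 0, 0],
    [0, -45, 0, 0, 0, 0],
    [0, -45, 0, 0, 0, 0],
    [30, -20, 0, 0, 0, 0],
    [40, 0, 0, 0, 0, 0],
    [40, 0, 0, 0, 0, 0],
    [0, 0, 0, 0, 0, 0],
    [0, 0, 0, 0, 0, 0]
  ],
  "grip": 45
}}

```text
t: 51.6
tool_pos: [0.4776, 0.0617, 0.2929]
tool_rot: [-0.096, 2.171, -2.171]
contact_force: [-0.0, 0.7, -1.0]
opening: 0.045
```

Run:
```python
from h import *
im,c,P=grab("wrist","w16");print(tool())
for a,ce,bb,m in blobs(mask(im,"red")):
    r=cv2.minAreaRect((cast(c,P,np.argwhere(m)[:,::-1],.123)[:,:2]*1000).astype(np.float32));print(a,ce,r)
a=im; s,_,_=grab("side");b=s[60:384,90:340]
cv2.imwrite("pics/v16.png",np.hstack([cv2.resize(a,(480,360)),cv2.resize(b,(278,360))]))
```

```text
[[-0.9956  0.005   0.0936  0.4782]
 [-0.0936 -0.     -0.9956  0.0617]
 [-0.005  -1.      0.0005  0.293 ]
 [ 0.      0.      0.      1.    ]]
472 [248.4597  73.4195] ((586.8427734375, 72.97480773925781), (43.82537078857422, 12.167455673217773), 5.331843376159668)
197 [  4.1015 314.9137] ((233.09014892578125, 403.39801025390625), (8.472440719604492, 78.36001586914062), 89.4310531616211)
```

View pics/v16.png

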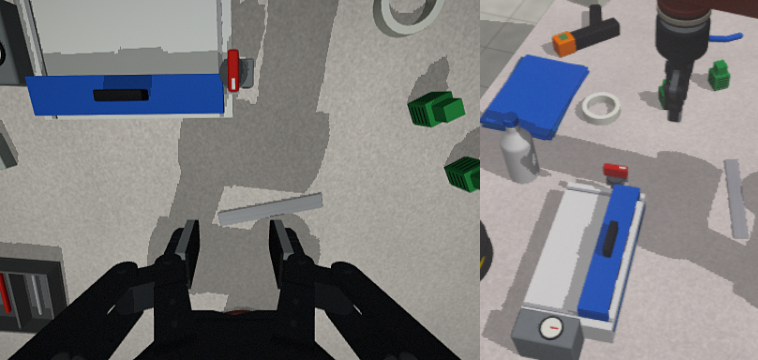

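```bash
python3 -c "
from station import ctrl
print(ctrl.finish_job())"
```

```text
the job is handed in; nothing more can be done
None
```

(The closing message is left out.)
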